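# Load the tile crank for the kiln

## Task

Load the tile crank for the next firing, one full-width test tile to a level: lay a tile on the two rails of the crank's shelf, seat a deck on the shelf's four posts, lay a tile on that deck's rails, seat the other deck on top and lay the last tile on it, every tile flat, centred and square on its rails between the posts and every deck fully down on its posts. The two narrow strips would drop between the rails, so leave them, the star ornament and the little vase where they lie.

Things in the scene. Friction and masses are not known exactly. Their poses are not given: they have to be found in the camera images.
- crank_base: foot of the tile crank, grey-buff fireclay, loose, 1.2 kg: slab 116 x 204 (y) x 14 mm; origin: centre of its underside. Two 8 mm rails along y at x = -23, +23 mm, 112 mm long, tops at z = 19: a tile lies across both. Four 13 mm posts with tapered heads at x = -23, +23, y = -77, +77, tops at z = 40. A deck seated on them has its origin at z = 35 above this one, long axes parallel, either way round
- deck_a: loose crank deck, buff fireclay, 0.24 kg, posts up: plate 62 (x) x 172 (y) x 10 mm; origin: centre of its underside. Grip across the 62 mm at mid-length. Rails and posts at the same x, y as the shelf's; rail tops z = 15, post tops z = 36. Corners cut away 5 mm deep below to sit over the posts of the level beneath, 4 mm play each way; on the other deck it sits 31 mm above that one's origin
- deck_b: the other loose crank deck, the same as deck_a in every way: either goes first
- tile_a: full-width bisque test tile, flat, plain off-white, 54 (x) x 115 (y) x 6 mm, 60 g, lying flat. Origin: centre of its underside, z up. On its level its length lies along the rails. The three full-width tiles are alike: any goes on any level. (The thin white sheets lying about are paper, fixed to the table)
- tile_b: a full-width bisque test tile, the same as tile_a
- tile_c: a full-width bisque test tile, the same as tile_a
- strip_a: a look-alike to leave: narrow bisque strip 36 mm wide (x), 115 mm long (y), 6 mm thick, too narrow for the rails. Origin at the centre of its underside
- strip_b: a look-alike to leave: a second narrow strip, the same as strip_a
- star: a bystander to leave: flat bisque star ornament, 67 x 64 x 9 mm. Origin at the centre of its underside
- vase: a bystander to leave: small round off-white bisque vase, 67 mm across, 66 mm high, standing. Origin at the centre of its underside
Mind the look-alikes: they are no part of the job. Leave any blue look-alike of the tile_b alone.

How it is judged:
By the outcome, as a careful person would: the job done as asked, in the order asked, and still so for the second after the job is handed in, with the robot touching nothing.
It also fails if it takes over 128 s, if anything falls off the work surface, if the arm or the gripper's body presses on something with over 40 N, if the wrist force passes 120 N, or if a joint passes its speed limit or range.

## Robot

A 6-joint arm with a two-finger parallel gripper is mounted at the origin on the work surface; the furniture and walls round the work are solid. World frame = base frame: x ahead of the robot, y to its left, z up, the work surface at z = 0. Lengths are in m, angles in rad, forces in N, time in s.
With the tool pointing down it reaches from about 0.375 to 0.9 m from the base axis. Payload 3.1 kg.
Tool frame: the origin (TCP) lies at the very end of the fingers, on their centre line; the grasp point (between the pads) lies 19 mm behind it; z points along the fingers, y is the direction in which the jaws open and shut (so a half turn about z gives the same grasp; the last joint's range is limited). The gripper opens to 85 mm and grips with 20 to 120 N. Pads are 22 mm wide; open, the fingers measure 114 mm over their backs; the gripper's body (76 mm by 85 mm) begins 54 mm behind the grasp point. The pads swing forward as they close: fully open they stand 13 mm farther back than shut.
Start: joints at [1.065, 0.527, 1.433, -0, 1.181, -0.178], TCP at [0.201, 0.592, 0.231] pointing down, gripper open.
Joint ranges: [-3.08, 3.08], [-0.75, 2.2], [0.22, 2.44], [-1.43, 4.57], [0, 2.65], [-2.85, 2.85]. Speed limits (rad/s): [2.79, 2.79, 3.14, 3.14, 3.14, 3.14].

## Interface

Orientations are given as a unit quaternion [x, y, z, w].
In Python, from station import manip gives the robot as it stands. The module is installed in compiled form; this text tells all that it offers.
- The arm moves only by the tool send_rows, never from a script. Its argument "commands" is a list of rows, each an object with "delta_pos": the shift along the world's x, y, z in cm, a list of three; "yaw": the turn about the world's z in rad. A call has 1 to 10 rows; each row shifts and turns the pose as measured when the row begins; what a row does not reach is not made up. A row lasts 1/8 s, in which the tool goes at most 62.5 mm and 10.7 degrees, less where a joint would pass 70% of its speed; a pose out of reach is approached as far as the arm can. A call is refused whole if a number of a shift passes 6.25 or a number of a turn 0.188, either way. A call with a gripper value outside its range is refused whole. "grip" is the closure, from -1 (fully open) to 1 (shut), set as the call begins (left out, the last holds). The fingers move at their own pace and stop on an object; "force" is the grip in N (left out, the last holds). Time passes only in rows, so rows that do not move let the fingers close. It gives the time, the measured TCP pose, the force and the opening at its end, in the units of the state.
- manip.sense(): the state, without advancing time (a new reading comes with each control period).
- manip.snapshot(name): name is "scene" or "side" or "wrist"; returns the picture (400x640x3 uint8, blue, green, red); there is no depth.
- manip.get_calibration(name): a dict with "fx", "fy", "cx", "cy" (pixels), "world_to_cam" (4x4, takes a point from world to camera coordinates); the wrist camera has in their place "mount" (4x4, takes a point from camera to tool coordinates, whose origin is the TCP and whose axes are the flange's). Camera axes: x right, y down, z forward; pixel columns grow to the right and rows downward; lengths in m; the calibration is good to about 2 mm. A picture is of the moment at which its call begins: read the wrist's pose just before it. get_calibration takes no time and is no camera call.
- manip.sign_off(): hands the job in, once; it reports no verdict.
The state is a dict: "t": time; "q": joint angles; "qd": joint speeds; "tau": joint torques, N m; "tcp_pos": TCP position; "tool_rot": TCP orientation; "force": force on the tool from outside, world axes, zero at the start; "ft_torque": the same for the moment, N m; "finger_gap": opening from 0.0 (shut) to 1.0 (fully open).
Only numpy, scipy, OpenCV 4.12 (cv2) and the standard library are available. Lean on these libraries where they do the work, as an engineer would, in place of code of your own. Each camera call takes 0.05 s, during which the arm holds its last target. There are 200 camera calls.

## Working session

There is one attempt and no reset: what is moved stays moved. The work goes in short steps, Python scripts to look and compute and a tool call to move; the robot and the scene stay as the last step left them, time stands still between calls to the robot, and variables do not carry over. Pictures are saved under pics/ and viewed, about 12 in all and at most 16, crops included, and the job is handed in when it is done.

Besides the shell and the picture viewer there is one more tool, called after "Call:" by a JSON object that holds its "fn" and its "kwargs". send_rows: Moves the arm, as the interface text tells. Its arguments: {"type":"object","properties":{"commands":{"type":"array","items":{"type":"object","properties":{"delta_pos":{"type":"array","items":{"type":"number"}},"yaw":{"type":"number"}}}},"grip":{"type":"number"},"force":{"type":"number"}},"required":["commands"]}

```bash
mkdir -p pics; ls; cat > h.py <<'E'
import numpy as np,cv2
from station import manip
from scipy.spatial.transform import Rotation as R
def snap(n,f):
    s=manip.sense(); im=np.array(manip.snapshot(n)); cv2.imwrite(f'pics/{f}.png',im); np.savez(f'pics/{f}.npz',p=s['tcp_pos'],r=s['tool_rot']); return im
def cam(n,f):
    c=manip.get_calibration(n); K=np.array([[c['fx'],0,c['cx']],[0,c['fy'],c['cy']],[0,0,1]])
    if n=='wrist':
        d=np.load(f'pics/{f}.npz'); T=np.eye(4); T[:3,:3]=R.from_quat(d['r']).as_matrix(); T[:3,3]=d['p']
        W=np.linalg.inv(T@np.array(c['mount']))
    else: W=np.array(c['world_to_cam'])
    return K,W
def unproj(n,f,px,z):
    K,W=cam(n,f); C=np.linalg.inv(W); o=C[:3,3]
    px=np.atleast_2d(px).astype(float); d=np.c_[px,np.ones(len(px))]@np.linalg.inv(K).T@C[:3,:3].T
    return o+d*((z-o[2])/d[:,2])[:,None]
def proj(n,f,P):
    K,W=cam(n,f); P=np.atleast_2d(P); c=P@W[:3,:3].T+W[:3,3]; u=c@K.T; return u[:,:2]/u[:,2:]
E
python3 - <<'E'
from h import *
a=snap('scene','s0');b=snap('side','d0');c=snap('wrist','w0')
s=manip.sense();print(s)
for n in('scene','side'):
    K,W=cam(n,n);C=np.linalg.inv(W);print(n,K[0,0],C[:3,3],C[:3,2])
print(manip.get_calibration('wrist'))
E
```

```text
pics
{'t': 0.15, 'q': array([ 1.06449731e+00,  5.28316865e-01,  1.43363615e+00,  6.73516419e-06,
        1.18139114e+00, -1.78503128e-01]), 'qd': array([ 0.00107166, -0.00113789, -0.00266052,  0.00041558,  0.00105272,
        0.00082078]), 'tau': array([ 8.82879449e-04, -4.42737544e+01, -1.78276044e+01, -2.44514194e-04,
        5.61212641e-03, -1.57808887e-05]), 'tcp_pos': array([0.20091823, 0.59123113, 0.23050998]), 'tool_rot': array([ 1.63166346e-01,  9.86598184e-01, -8.23866397e-04, -2.96965787e-04]), 'force': array([-0.46361226,  0.18397299, -0.36988949]), 'ft_torque': array([ 0.01866863,  0.03252886, -0.01767203]), 'finger_gap': 0.9969346158224778}
scene 504.30262290054236 [0.90558474 1.04807204 0.84038878] [-0.26708286 -0.77463476 -0.57324318]
side 438.1007639103441 [0.49513446 0.88834367 0.64277519] [ 0.03743416 -0.84144754 -0.53904055]
{'fx': 323.71680477553025, 'fy': 323.71680477553025, 'cx': 320.33163139041733, 'cy': 197.85434293918294, 'mount': array([[-8.91815188e-04, -9.51215621e-01, -3.08525602e-01,
         7.82844212e-02],
       [ 9.99999602e-01, -8.52909962e-04, -2.60962311e-04,
        -7.10735864e-04],
       [-1.49131328e-05, -3.08525712e-01,  9.51216003e-01,
        -1.42135019e-01],
       [ 0.00000000e+00,  0.00000000e+00,  0.00000000e+00,
         1.00000000e+00]])}
```

View pics/s0.png

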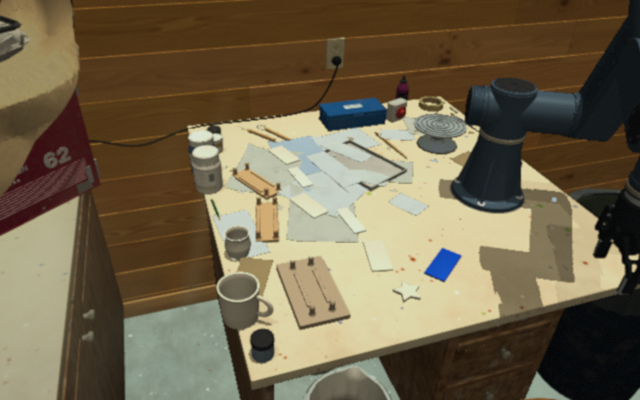

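View pics/d0.png

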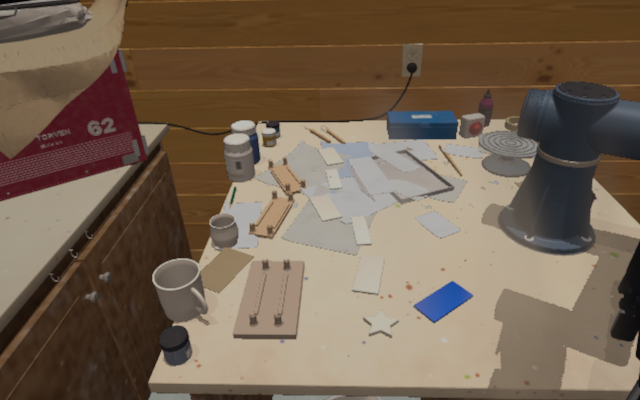

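The side view shows the crank base at (270,297), decks at (273,215) and (286,176), star at (380,322), vase at (223,230) and the blue look-alike at (444,300). There are five off-white candidates, at (368,274), (325,207), (361,230), (333,178) and (330,155). I'll rectify the view to measure widths.

```bash
python3 - <<'E'
from h import *
# topdown: 1.25px/mm? x 0.3..0.95 right, y -0.45..0.55 ; img col=( -y ), row = -x
def top(n,f,z,x0,x1,y0,y1,s):
    w=int((y1-y0)*s);h=int((x1-x0)*s)
    P=np.array([[x1,y1,z],[x1,y0,z],[x0,y0,z],[x0,y1,z]])
    M=cv2.getPerspectiveTransform(proj(n,f,P).astype(np.float32),np.float32([[0,0],[w,0],[w,h],[0,h]]))
    return cv2.warpPerspective(cv2.imread(f'pics/{f}.png'),M,(w,h),flags=cv2.INTER_CUBIC)
for px in [(368,274),(325,207),(361,230),(333,178),(330,155),(270,297),(273,215),(286,176),(380,322),(223,240),(444,300)]: print(px,unproj('side','d0',px,0.006)[0].round(3))
a=top('side','d0',.006,.25,.95,-.45,.55,800)
for i in range(0,8): 
    cv2.putText(a,f'{.95-.1*i:.2f}',(0,i*80+8),0,.35,(0,0,255),1)
for i in range(10): cv2.putText(a,f'{.55-.1*i:.2f}',(i*80,10),0,.35,(0,0,255),1)
cv2.imwrite('pics/top0.png',a)
E
```

```text
(368, 274) [0.439 0.183 0.006]
(325, 207) [ 0.539 -0.077  0.006]
(361, 230) [0.448 0.025 0.006]
(333, 178) [ 0.52  -0.231  0.006]
(330, 155) [ 0.532 -0.381  0.006]
(270, 297) [0.639 0.253 0.006]
(273, 215) [ 0.672 -0.039  0.006]
(286, 176) [ 0.66  -0.244  0.006]
(380, 322) [0.423 0.316 0.006]
(223, 240) [0.778 0.066 0.006]
(444, 300) [0.293 0.258 0.006]
```

View pics/top0.png

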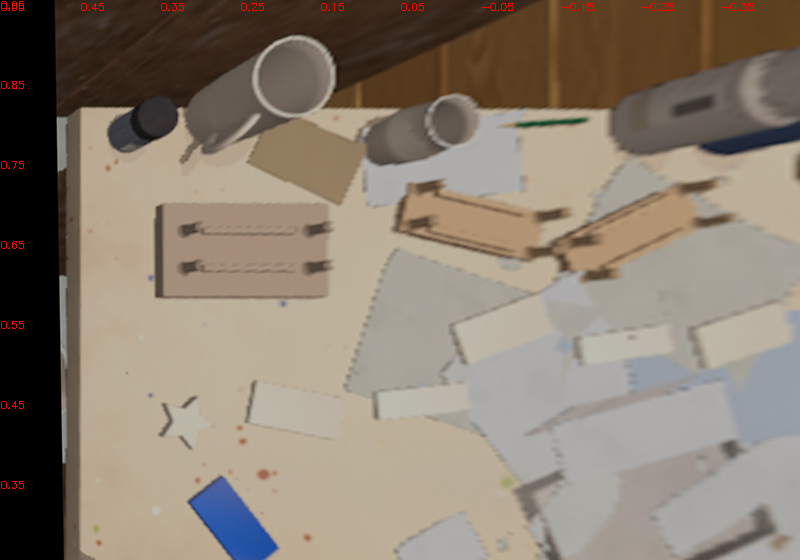

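The top-down view shows five candidates:
- Three are wide, about 54 mm, and are the full tiles: side pixels (368,274) at (0.44,0.18), (325,207) at (0.54,-0.08) and (330,155) at (0.53,-0.38).
- The two at (361,230) and (333,178) are clearly narrower, about 36 mm, so they are the strips.
- The blue one stays where it is.

Next I'll look from closer with the wrist camera.

Call:
{"fn": "send_rows", "kwargs": {"commands": [{"delta_pos": [4.4, -2.9, 0.2], "yaw": -0.125}, {"delta_pos": [4.4, -2.9, 0.2], "yaw": -0.125}, {"delta_pos": [4.4, -2.9, 0.2], "yaw": -0.125}, {"delta_pos": [4.4, -2.9, 0.2], "yaw": -0.125}, {"delta_pos": [4.4, -2.9, 0.2], "yaw": -0.125}, {"delta_pos": [4.4, -2.9, 0.2], "yaw": -0.125}, {"delta_pos": [4.4, -2.9, 0.2], "yaw": -0.125}, {"delta_pos": [4.4, -2.9, 0.2], "yaw": -0.125}, {"delta_pos": [4.4, -2.9, 0.2], "yaw": -0.125}, {"delta_pos": [4.4, -2.9, 0.2], "yaw": -0.125}]}}

```text
t: 1.4
tcp_pos: [0.6477, 0.2926, 0.2472]
tool_rot: [0.721, 0.693, -0.002, -0.003]
force: [0.7, 0.7, 0.3]
finger_gap: 1.001
```

Call:
{"fn": "send_rows", "kwargs": {"commands": [{"delta_pos": [0, 0, 0]}, {"delta_pos": [0, 0, 0]}]}}

```text
validation failed for argument at $.co...
```

```bash
python3 - <<'E'
from h import *
snap('wrist','w1');print(manip.sense()['tcp_pos'])
E
```

```text
[0.65481004 0.28712258 0.24724701]
```

View pics/w1.png

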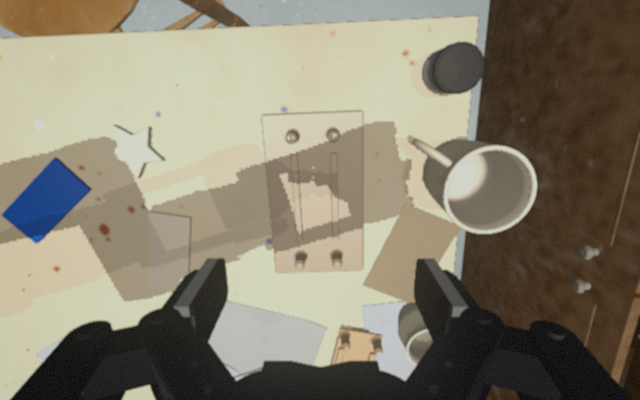

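The wrist view shows the base slab with corners near (262,114), (363,111), (363,270) and (275,272), with post heads inside it. I'll take a static picture and an enlarged crop.

```bash
python3 - <<'E'
from h import *
im=snap('wrist','w2')
c=cv2.resize(im[100:285,245:385],None,fx=3.2,fy=3.2,interpolation=cv2.INTER_CUBIC);cv2.imwrite('pics/w2c.png',c)
print(manip.sense()['tcp_pos'],c.shape)
E
```

```text
[0.65166993 0.28918196 0.24692235] (592, 448, 3)
```

View pics/w2c.png

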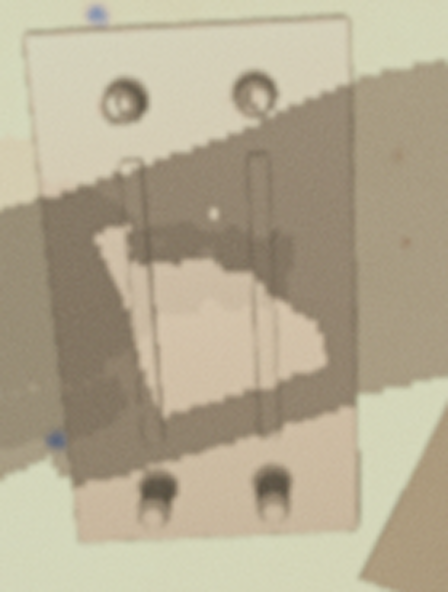

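```bash
cat >> h.py <<'E'
from scipy.optimize import least_squares
def fit(n,f,M,px,g):
    """planar pose x,y,yaw of model points M (with z) from pixels"""
    M=np.array(M,float);px=np.array(px,float)
    def tr(p): c,s=np.cos(p[2]),np.sin(p[2]); return np.c_[p[0]+c*M[:,0]-s*M[:,1],p[1]+s*M[:,0]+c*M[:,1],M[:,2]]
    r=least_squares(lambda p:(proj(n,f,tr(p))-px).ravel(),g,loss='soft_l1')
    return r.x,(proj(n,f,tr(r.x))-px).round(1)
E
python3 - <<'E'
from h import *
c=np.array([(25,32),(348,16),(357,530),(79,542),(132,160),(259,152),(153,443),(272,435)])
px=(c+.5)/3.2-.5+[245,100]
x,y=.058,.102
# image right=+x, up=+y
M=[(-x,y,.014),(x,y,.014),(x,-y,.014),(-x,-y,.014),(-.023,.056,.019),(.023,.056,.019),(-.023,-.056,.019),(.023,-.056,.019)]
for sl in (slice(0,8),slice(0,4),slice(4,8)):
    p,r=fit('wrist','w2',M[sl],px[sl],[.64,.25,0]);print(p.round(4),np.degrees(p[2]).round(2));print(r.tolist())
s=cv2.imread('pics/d0.png')
E
```

```text
[ 0.6393  0.2496 -0.0021] -0.12
[[-1.0, -0.7], [1.7, -0.8], [1.1, 0.7], [-0.4, 0.7], [-0.4, -0.4], [-0.0, 0.2], [0.2, 0.2], [-0.3, 1.1]]
[ 0.6388  0.2493 -0.0016] -0.09
[[-1.5, -0.4], [1.2, -0.5], [0.8, 0.8], [-0.7, 0.9]]
[ 0.6395  0.2498 -0.0011] -0.06
[[-0.3, -0.6], [0.1, -0.1], [0.4, 0.0], [-0.1, 0.9]]
```

Call:
{"fn": "send_rows", "kwargs": {"commands": [{"delta_pos": [-4.2, -1.4, -0.9], "yaw": 0}, {"delta_pos": [-4.2, -1.4, -0.9], "yaw": 0}, {"delta_pos": [-4.2, -1.4, -0.9], "yaw": 0}, {"delta_pos": [-4.2, -1.4, -0.9], "yaw": 0}, {"delta_pos": [-4.2, -1.4, -0.9], "yaw": 0}, {"delta_pos": [0, 0, 0], "yaw": 0}, {"delta_pos": [0, 0, 0], "yaw": 0}]}}

```text
t: 2.38
tcp_pos: [0.4321, 0.2169, 0.1981]
tool_rot: [0.721, 0.693, -0.003, -0.003]
force: [-0.4, 1.2, 0.1]
finger_gap: 1.001
```

```bash
cat >> h.py <<'E'
def psi():
    s=manip.sense(); y=R.from_quat(s['tool_rot']).as_matrix()[:,1]; return s['tcp_pos'],np.arctan2(y[1],y[0]),s
def fitrect(n,f,g,w,l,z,rng=.02,ra=.25,top=3):
    im=cv2.GaussianBlur(cv2.imread(f'pics/{f}.png'),(3,3),0).astype(np.float32)
    t=np.linspace(-.46,.46,40); E=[]
    for sx in(-1,1): E+= [(sx*w/2,a*l,sx,0) for a in t]
    for sy in(-1,1): E+= [(a*w,sy*l/2,0,sy) for a in t]
    E=np.array(E); o=.0012
    def samp(P):
        u=proj(n,f,P).astype(np.float32); return cv2.remap(im,u[:,None,0],u[:,None,1],cv2.INTER_LINEAR)[:,0]
    def score(p):
        c,s=np.cos(p[2]),np.sin(p[2]); Rm=np.array([[c,-s],[s,c]])
        q=lambda k: np.c_[(E[:,:2]+k*E[:,2:])@Rm.T+p[:2],np.full(len(E),z)]
        d=np.abs(samp(q(o))-samp(q(-o))).sum(1); d=np.minimum(d,60)
        return d.reshape(4,-1).mean(1)
    best=(np.array(g,float),0)
    for k,(r,a,N) in enumerate([(rng,ra,13),(rng/5,ra/5,9),(rng/20,ra/20,9)]):
        g=best[0]
        C=[g+np.array([i,j,h]) for i in np.linspace(-r,r,N) for j in np.linspace(-r,r,N) for h in np.linspace(-a,a,N)]
        S=[np.sqrt(score(p)).mean() for p in C]; best=(C[int(np.argmax(S))],max(S))
    return best[0],score(best[0]).round(0)
def overlay(n,f,p,w,l,z,out,crop=None,s=3):
    im=cv2.imread(f'pics/{f}.png'); im=cv2.resize(im,None,fx=s,fy=s,interpolation=cv2.INTER_CUBIC)
    c,t=np.cos(p[2]),np.sin(p[2]); P=np.array([(-w/2,-l/2),(w/2,-l/2),(w/2,l/2),(-w/2,l/2)])@np.array([[c,t],[-t,c]])+p[:2]
    u=proj(n,f,np.c_[P,[z]*4]); cv2.polylines(im,[((u+.5)*s-.5).round().astype(int)],True,(0,0,255),1)
    m=u.mean(0)*s; x0,y0=np.maximum(m-[300,250],0).astype(int); cv2.imwrite(f'pics/{out}.png',im[y0:y0+500,x0:x0+600])
E
python3 - <<'E'
from h import *
snap('wrist','w3');x,a,_=psi();print(x,a)
p,s=fitrect('wrist','w3',[.439,.183,-.1],.054,.115,.006);print(p.round(4),s)
overlay('wrist','w3',p,.054,.115,.006,'o3')
E
```

```text
[0.43163856 0.21684034 0.19790083] -0.04081697544914974Traceback (most recent call last):
  File "<stdin>", line 3, in <module>
  File "h.py", line 45, in fitrect
    S=[np.sqrt(score(p)).mean() for p in C]; best=(C[int(np.argmax(S))],max(S))
               ~~~~~^^^
  File "h.py", line 39, in score
    d=np.abs(samp(q(o))-samp(q(-o))).sum(1); d=np.minimum(d,60)
             ~~~~^^^^^^
  File "h.py", line 35, in samp
    u=proj(n,f,P).astype(np.float32); return cv2.remap(im,u[:,None,0],u[:,None,1],cv2.INTER_LINEAR)[:,0]
      ~~~~^^^^^^^
  File "h.py", line 18, in proj
    K,W=cam(n,f); P=np.atleast_2d(P); c=P@W[:3,:3].T+W[:3,3]; u=c@K.T; return u[:,:2]/u[:,2:]
        ~~~^^^^^
  File "h.py", line 7, in cam
    c=manip.get_calibration(n); K=np.array([[c['fx'],0,c['cx']],[0,c['fy'],c['cy']],[0,0,1]])
ValueError: time passes only in moves, steps and waits
```

```bash
sed -i 's/^def cam(n,f):/import functools\n@functools.lru_cache(None)\ndef cam(n,f):/' h.py
python3 - <<'E'
from h import *
p,s=fitrect('wrist','w3',[.439,.183,-.1],.054,.115,.006);print(p.round(4),s)
overlay('wrist','w3',p,.054,.115,.006,'o3')
E
```

```text
[0.4495 0.1889 0.2125] [30.  4. 47. 36.]
```

View pics/o3.png

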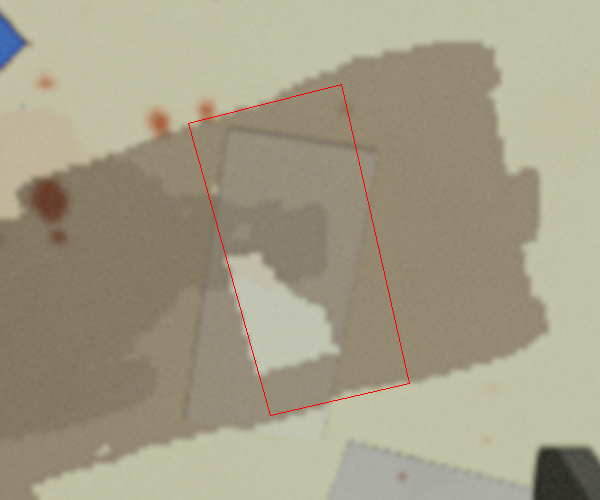

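The shadow edges misled the automatic fit. The true tile corners in the crop are (230,127), (376,149), (324,440) and (186,419), so I'll fit from those.

```bash
sed -i 's/np.minimum(d,60)/np.minimum(d,15)/' h.py
cat >> h.py <<'E'
def cropfit(n,f,p,c,w,l,z,s=3,**k):
    """c: 4 corners in the overlay crop made with pose p, order (-,+),(+,+),(+,-),(-,-)"""
    c0,t=np.cos(p[2]),np.sin(p[2]); P=np.array([(-w/2,-l/2),(w/2,-l/2),(w/2,l/2),(-w/2,l/2)])@np.array([[c0,t],[-t,c0]])+np.array(p[:2])
    u=proj(n,f,np.c_[P,[z]*4]);o=np.maximum(u.mean(0)*s-[300,250],0).astype(int)
    px=(np.array(c)+o+.5)/s-.5
    q,r=fit(n,f,[(-w/2,l/2,z),(w/2,l/2,z),(w/2,-l/2,z),(-w/2,-l/2,z)],px,p); print('manual',q.round(4),r.tolist())
    q2,sc=fitrect(n,f,q,w,l,z,rng=.004,ra=.04);print('refined',q2.round(4),sc); return q
E
python3 - <<'E'
from h import *
cropfit('wrist','w3',[.4495,.1889,.2125],[(230,127),(376,149),(324,440),(186,419)],.054,.115,.006)
E
```

```text
manual [ 0.4401  0.1766 -0.1901] [[-0.9, -0.6], [1.7, -0.3], [0.1, 0.4], [-0.4, 0.9]]
refined [ 0.4382  0.1774 -0.1948] [10. 15. 10. 15.]
```

Call:
{"fn": "send_rows", "kwargs": {"commands": [{"delta_pos": [0.4, -2.0, -4.0], "yaw": -0.076}, {"delta_pos": [0.4, -2.0, -4.0], "yaw": -0.076}, {"delta_pos": [0, 0, -4.0], "yaw": 0}, {"delta_pos": [0, 0, -3.5], "yaw": 0}, {"delta_pos": [0, 0, -1.0], "yaw": 0}, {"delta_pos": [0, 0, 0], "yaw": 0}, {"delta_pos": [0, 0, 0], "yaw": 0}], "grip": -0.55, "force": 40}}

```text
t: 3.3
tcp_pos: [0.4545, 0.1788, 0.031]
tool_rot: [0.773, 0.634, 0.006, 0.002]
force: [0.2, -0.3, 0.6]
finger_gap: 0.776
```

```bash
python3 - <<'E'
from h import *
snap('wrist','w4');x,a,s=psi();print(x,a,s['finger_gap'],s['force'])
E
```

```text
[0.45464092 0.1788235  0.0311841 ] -0.19605512122073404 0.7726440302532265 [0.08988158 0.56768008 0.54238363]
```

View pics/w4.png

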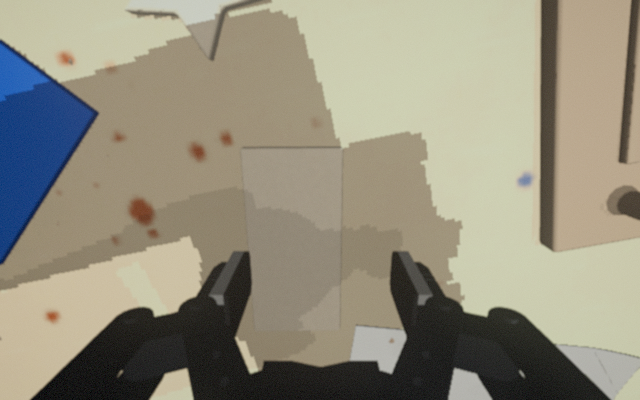

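Call:
{"fn": "send_rows", "kwargs": {"commands": [{"delta_pos": [-1.5, -0.2, 0], "yaw": 0}, {"delta_pos": [0, 0, 0], "yaw": 0}, {"delta_pos": [0, 0, -1.0], "yaw": 0}, {"delta_pos": [0, 0, -1.0], "yaw": 0}, {"delta_pos": [0, 0, 0], "yaw": 0}]}}

```text
t: 3.98
tcp_pos: [0.4394, 0.1771, 0.0121]
tool_rot: [0.773, 0.635, 0.009, 0.003]
force: [0.3, 0.2, -0.2]
finger_gap: 0.776
```

Call:
{"fn": "send_rows", "kwargs": {"commands": [{"delta_pos": [0, 0, -0.5], "yaw": 0}, {"delta_pos": [0, 0, 0], "yaw": 0}]}}

```text
t: 4.22
tcp_pos: [0.4395, 0.177, 0.0062]
tool_rot: [0.773, 0.635, 0.008, 0.003]
force: [-0.0, -1.0, -0.1]
finger_gap: 0.774
```

Call:
{"fn": "send_rows", "kwargs": {"commands": [{"delta_pos": [0, 0, -0.4], "yaw": 0}, {"delta_pos": [0, 0, 0], "yaw": 0}]}}

```text
t: 4.47
tcp_pos: [0.4397, 0.177, 0.002]
tool_rot: [0.773, 0.635, 0.008, 0.003]
force: [0.0, -0.2, 0.3]
finger_gap: 0.779
```

Call:
{"fn": "send_rows", "kwargs": {"commands": [{"delta_pos": [0, 0, -0.3], "yaw": 0}, {"delta_pos": [0, 0, 0], "yaw": 0}]}}

```text
t: 4.72
tcp_pos: [0.4398, 0.177, -0.0011]
tool_rot: [0.773, 0.635, 0.009, 0.003]
force: [0.1, 0.2, -0.3]
finger_gap: 0.771
```

Call:
{"fn": "send_rows", "kwargs": {"commands": [{"delta_pos": [0, 0, -0.2], "yaw": 0}, {"delta_pos": [0, 0, 0], "yaw": 0}]}}

```text
t: 4.97
tcp_pos: [0.4399, 0.1771, -0.0031]
tool_rot: [0.773, 0.635, 0.009, 0.003]
force: [-0.2, 0.4, 0.4]
finger_gap: 0.773
```

Call:
{"fn": "send_rows", "kwargs": {"commands": [{"delta_pos": [0, 0, 0], "yaw": 0}, {"delta_pos": [0, 0, 0], "yaw": 0}, {"delta_pos": [0, 0, -0.15], "yaw": 0}, {"delta_pos": [0, 0, 0], "yaw": 0}], "grip": -0.38}}

```text
t: 5.48
tcp_pos: [0.4401, 0.1771, -0.0042]
tool_rot: [0.773, 0.635, 0.009, 0.003]
force: [-0.4, -0.2, 1.6]
finger_gap: 0.694
```

Call:
{"fn": "send_rows", "kwargs": {"commands": [{"delta_pos": [0, 0, -0.15], "yaw": 0}, {"delta_pos": [0, 0, 0], "yaw": 0}]}}

```text
t: 5.72
tcp_pos: [0.4401, 0.1771, -0.004]
tool_rot: [0.773, 0.635, 0.009, 0.004]
force: [-0.6, 0.5, -0.3]
finger_gap: 0.691
```

Call:
{"fn": "send_rows", "kwargs": {"commands": [{"delta_pos": [0, 0, 0.2], "yaw": 0}, {"delta_pos": [0, 0, 0], "yaw": 0}]}}

```text
t: 5.98
tcp_pos: [0.4402, 0.1771, -0.002]
tool_rot: [0.773, 0.635, 0.009, 0.004]
force: [0.2, 0.4, -0.1]
finger_gap: 0.689
```

Call:
{"fn": "send_rows", "kwargs": {"commands": [{"delta_pos": [0, 0, 0], "yaw": 0}, {"delta_pos": [0, 0, 0], "yaw": 0}, {"delta_pos": [0, 0, 0], "yaw": 0}], "grip": 1, "force": 40}}

```text
t: 6.35
tcp_pos: [0.4401, 0.1771, -0.0017]
tool_rot: [0.773, 0.635, 0.009, 0.004]
force: [-1.1, 1.1, 2.8]
finger_gap: 0.615
```

Call:
{"fn": "send_rows", "kwargs": {"commands": [{"delta_pos": [0, 0, 2.0], "yaw": 0}, {"delta_pos": [0, 0, 4.0], "yaw": 0}, {"delta_pos": [0, 0, 4.0], "yaw": 0}, {"delta_pos": [3.3, 1.2, 0], "yaw": 0.035}, {"delta_pos": [3.3, 1.2, 0], "yaw": 0.035}, {"delta_pos": [3.3, 1.2, 0], "yaw": 0.035}, {"delta_pos": [3.3, 1.2, 0], "yaw": 0.035}, {"delta_pos": [3.3, 1.2, 0], "yaw": 0.035}, {"delta_pos": [0, 0, 0], "yaw": 0}, {"delta_pos": [0, 0, 0], "yaw": 0}]}}

```text
t: 7.6
tcp_pos: [0.6038, 0.2379, 0.0962]
tool_rot: [0.713, 0.702, 0.003, -0.0]
force: [0.1, 0.1, -1.7]
finger_gap: 0.611
```

```bash
cat > p.py <<'E'
from h import *
x,a,s=psi();z=R.from_quat(s['tool_rot']).as_matrix()[:,2];print(x.round(4),'psi',round(a,4),'tilt',z[:2].round(4),s['finger_gap'],s['force'].round(1),'t',s['t'],s['q'].round(2))
E
python3 p.py
```

```text
[0.6038 0.2379 0.0962] psi -0.0155 tilt [0.0044 0.0054] 0.6107522990824731 [ 0.1  0.1 -1.7] t 7.6 [0.2  0.72 1.48 0.01 0.94 0.21]
```

Call:
{"fn": "send_rows", "kwargs": {"commands": [{"delta_pos": [3.0, 1.0, 0], "yaw": 0.014}, {"delta_pos": [0.5, 0.2, 0], "yaw": 0}, {"delta_pos": [0, 0, 0], "yaw": 0}, {"delta_pos": [0, 0, -3.0], "yaw": 0}, {"delta_pos": [0, 0, -2.0], "yaw": 0}, {"delta_pos": [0, 0, 0], "yaw": 0}, {"delta_pos": [0, 0, 0], "yaw": 0}]}}

```text
t: 8.48
tcp_pos: [0.6302, 0.2478, 0.0438]
tool_rot: [0.708, 0.706, -0.002, -0.004]
force: [0.2, -0.4, 0.0]
finger_gap: 0.618
```

```bash
python3 p.py; python3 -c "
from h import *
snap('wrist','w5')"
```

```text
[0.6302 0.2478 0.0438] psi -0.0021 tilt [-0.0085  0.0025] 0.6177184376174306 [ 0.2 -0.4  0. ] t 8.475 [0.21 0.83 1.41 0.01 0.91 0.21]
```

View pics/w5.png

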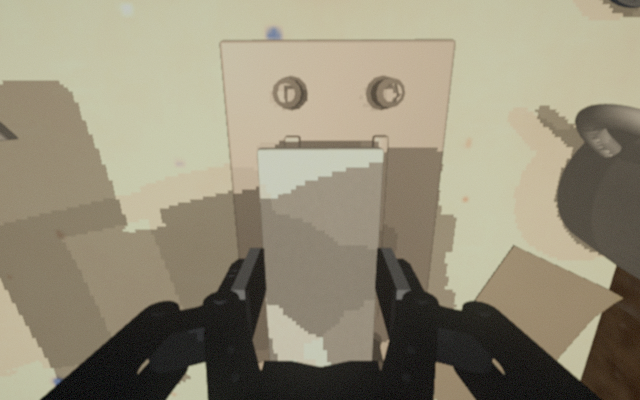

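Call:
{"fn": "send_rows", "kwargs": {"commands": [{"delta_pos": [0.9, 0.2, 0], "yaw": 0}, {"delta_pos": [0, 0, 0], "yaw": 0}, {"delta_pos": [0, 0, -1.0], "yaw": 0}, {"delta_pos": [0, 0, -1.0], "yaw": 0}, {"delta_pos": [0, 0, 0], "yaw": 0}]}}

```text
t: 9.15
tcp_pos: [0.641, 0.2502, 0.0244]
tool_rot: [0.708, 0.706, -0.001, -0.003]
force: [-0.8, 0.3, -0.5]
finger_gap: 0.612
```

```bash
python3 p.py
```

```text
[0.641  0.2502 0.0244] psi -0.0021 tilt [-0.0051  0.0032] 0.6115358767075096 [-0.8  0.3 -0.5] t 9.15 [0.21 0.86 1.39 0.01 0.9  0.21]
```

Call:
{"fn": "send_rows", "kwargs": {"commands": [{"delta_pos": [-0.15, -0.05, -0.4], "yaw": 0}, {"delta_pos": [0, 0, -0.2], "yaw": 0}, {"delta_pos": [0, 0, 0], "yaw": 0}, {"delta_pos": [0, 0, 0], "yaw": 0}]}}

```text
t: 9.65
tcp_pos: [0.6392, 0.2497, 0.0182]
tool_rot: [0.708, 0.706, -0.001, -0.003]
force: [-0.8, 0.4, -0.6]
finger_gap: 0.612
```

Call:
{"fn": "send_rows", "kwargs": {"commands": [{"delta_pos": [0, 0, -0.1], "yaw": 0}, {"delta_pos": [0, 0, 0], "yaw": 0}]}}

```text
t: 9.9
tcp_pos: [0.6396, 0.2498, 0.018]
tool_rot: [0.708, 0.706, -0.0, -0.003]
force: [0.9, 0.7, 0.2]
finger_gap: 0.612
```

Call:
{"fn": "send_rows", "kwargs": {"commands": [{"delta_pos": [0, 0, 0], "yaw": 0}, {"delta_pos": [0, 0, 0], "yaw": 0}], "grip": -0.45}}

```text
t: 10.15
tcp_pos: [0.6399, 0.2499, 0.018]
tool_rot: [0.708, 0.706, -0.0, -0.003]
force: [-0.3, -0.8, 0.1]
finger_gap: 0.72
```

Call:
{"fn": "send_rows", "kwargs": {"commands": [{"delta_pos": [0, 0, 3.0], "yaw": 0}, {"delta_pos": [0, 0, 5.0], "yaw": 0}, {"delta_pos": [0, 1.0, 5.0], "yaw": 0}, {"delta_pos": [0, 1.0, 4.0], "yaw": 0}, {"delta_pos": [0, 0, 0], "yaw": 0}, {"delta_pos": [0, 0, 0], "yaw": 0}]}}

```text
t: 10.9
tcp_pos: [0.638, 0.2696, 0.1905]
tool_rot: [0.708, 0.706, -0.002, -0.004]
force: [0.3, -0.2, 0.1]
finger_gap: 0.727
```

```bash
python3 p.py; python3 - <<'E'
from h import *
snap('wrist','w6');p,s=fitrect('wrist','w6',[.6393,.2497,0],.054,.115,.025,rng=.008,ra=.08);print(p.round(4),s)
overlay('wrist','w6',p,.054,.115,.025,'o6')
p,s=fitrect('wrist','w6',[.6393,.2497,0],.116,.204,.014,rng=.008,ra=.08);print('base',p.round(4),s)
E
```

```text
[0.638  0.2696 0.1905] psi -0.0027 tilt [-0.0074  0.0029] 0.7268920108181016 [ 0.3 -0.2  0.1] t 10.9 [0.24 0.66 1.28 0.   1.2  0.24]
[0.6406 0.2494 0.0083] [15. 15. 15. 15.]
base [ 0.638   0.25   -0.0043] [15. 15. 15. 15.]
```

View pics/o6.png

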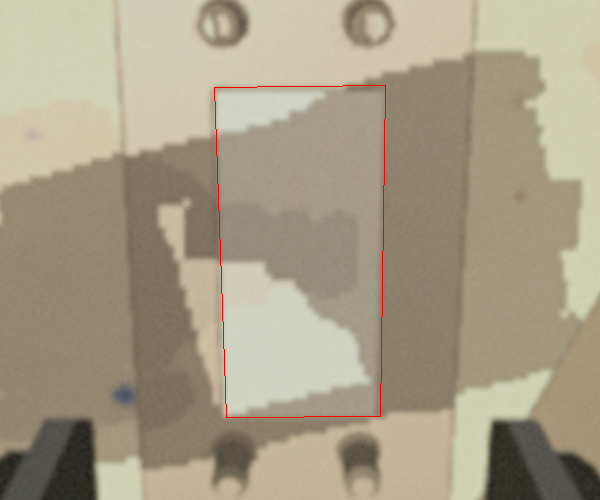

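The first tile sits centred on its rails, with its outline well clear of the posts. Next is deck A.

Call:
{"fn": "send_rows", "kwargs": {"commands": [{"delta_pos": [0.5, -4.5, 0], "yaw": -0.035}, {"delta_pos": [0.5, -4.5, 0], "yaw": -0.035}, {"delta_pos": [0.5, -4.5, 0], "yaw": -0.035}, {"delta_pos": [0.5, -4.5, 0], "yaw": -0.035}, {"delta_pos": [0.5, -4.5, 0], "yaw": -0.035}, {"delta_pos": [0.5, -4.5, 0], "yaw": -0.035}, {"delta_pos": [0, 0, 0], "yaw": 0}, {"delta_pos": [0, 0, 0], "yaw": 0}], "grip": -1}}

```text
t: 11.95
tcp_pos: [0.6606, -0.0094, 0.1746]
tool_rot: [0.78, 0.625, -0.01, -0.013]
force: [1.0, -0.3, 0.2]
finger_gap: 0.999
```

```bash
python3 p.py; python3 - <<'E'
from h import *
snap('wrist','w7')
for r,m in((.03,.2),):
    p,s=fitrect('wrist','w7',[.671,-.04,-.22],.062,.172,.010,rng=.024,ra=.15);print(p.round(4),s)
overlay('wrist','w7',p,.062,.172,.010,'o7')
E
```

```text
[ 0.6606 -0.0094  0.1746] psi -0.2204 tilt [-0.0316  0.008 ] 0.9989243707580481 [ 1.  -0.3  0.2] t 11.95 [-0.18  0.65  1.36  0.    1.16  0.04]
[ 0.6744 -0.0369 -0.22  ] [15. 15. 15. 15.]
```

View pics/o7.png

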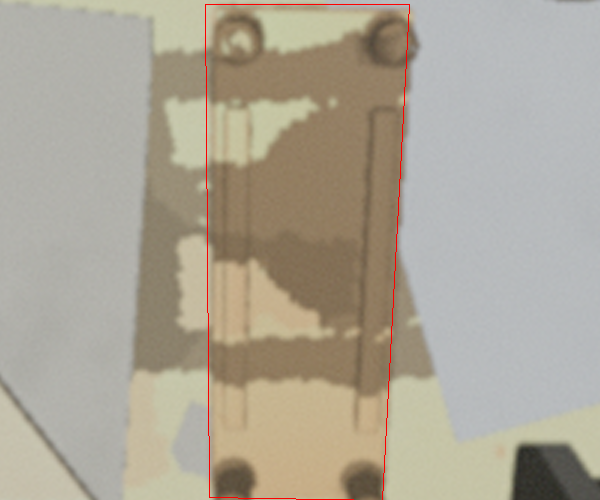

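Deck A's outline fits at (0.674,-0.037), yaw -0.22.

Call:
{"fn": "send_rows", "kwargs": {"commands": [{"delta_pos": [0.7, -1.4, -3.0], "yaw": 0}, {"delta_pos": [0.7, -1.3, -3.0], "yaw": 0}, {"delta_pos": [0, 0, -3.0], "yaw": 0}, {"delta_pos": [0, 0, -3.0], "yaw": 0}, {"delta_pos": [0, 0, -1.0], "yaw": 0}, {"delta_pos": [0, 0, 0], "yaw": 0}, {"delta_pos": [0, 0, 0], "yaw": 0}]}}

```text
t: 12.88
tcp_pos: [0.6751, -0.0267, 0.0418]
tool_rot: [0.776, 0.63, -0.009, -0.013]
force: [1.0, 0.3, 1.4]
finger_gap: 0.999
```

```bash
python3 p.py; python3 - <<'E'
from h import *
snap('wrist','w8')
p,s=fitrect('wrist','w8',[.6744,-.0369,-.22],.062,.172,.010,rng=.006,ra=.05);print(p.round(4),s)
E
```

```text
[ 0.6751 -0.0267  0.0418] psi -0.2065 tilt [-0.0302  0.0083] 0.9992395149000847 [1.  0.3 1.4] t 12.875 [-0.21  0.84  1.4   0.    0.94 -0.  ]
[ 0.6748 -0.0363 -0.2315] [15. 15. 13. 15.]
```

Call:
{"fn": "send_rows", "kwargs": {"commands": [{"delta_pos": [0, -1.0, 0], "yaw": -0.016}, {"delta_pos": [0, 0, 0], "yaw": 0}, {"delta_pos": [0, 0, -2.0], "yaw": 0}, {"delta_pos": [0, 0, -1.5], "yaw": 0}, {"delta_pos": [0, 0, 0], "yaw": 0}, {"delta_pos": [0, 0, 0], "yaw": 0}]}}

```text
t: 13.68
tcp_pos: [0.6759, -0.0381, 0.006]
tool_rot: [0.782, 0.623, -0.008, -0.012]
force: [0.2, -0.1, -0.4]
finger_gap: 1.004
```

```bash
python3 p.py
```

```text
[ 0.6759 -0.0381  0.006 ] psi -0.2245 tilt [-0.0272  0.0082] 1.0036057524582966 [ 0.2 -0.1 -0.4] t 13.675 [-0.22  0.89  1.4   0.    0.88  0.  ]
```

Call:
{"fn": "send_rows", "kwargs": {"commands": [{"delta_pos": [-0.1, 0.15, -0.5], "yaw": 0}, {"delta_pos": [0, 0, -0.2], "yaw": 0}, {"delta_pos": [0, 0, 0], "yaw": 0}]}}

```text
t: 14.05
tcp_pos: [0.6752, -0.0363, -0.001]
tool_rot: [0.782, 0.624, -0.008, -0.011]
force: [0.6, 0.6, -0.4]
finger_gap: 1.002
```

Call:
{"fn": "send_rows", "kwargs": {"commands": [{"delta_pos": [0, 0, 0], "yaw": 0}, {"delta_pos": [0, 0, 0], "yaw": 0}, {"delta_pos": [0, 0, 0], "yaw": 0}], "grip": 1, "force": 60}}

```text
t: 14.42
tcp_pos: [0.6761, -0.0365, 0.0002]
tool_rot: [0.782, 0.624, -0.007, -0.01]
force: [0.1, 0.3, -2.7]
finger_gap: 0.702
```

```bash
python3 p.py
```

```text
[ 6.761e-01 -3.650e-02  2.000e-04] psi -0.2241 tilt [-0.0242  0.0076] 0.7020214286212756 [ 0.1  0.3 -2.7] t 14.425 [-0.22  0.89  1.4   0.    0.87  0.  ]
```

Call:
{"fn": "send_rows", "kwargs": {"commands": [{"delta_pos": [0, 0, 2.0], "yaw": 0}, {"delta_pos": [0, 0, 4.0], "yaw": 0}, {"delta_pos": [0, 0, 4.0], "yaw": 0}, {"delta_pos": [0, 1.0, 2.5], "yaw": 0.02}, {"delta_pos": [-0.4, 3, 0], "yaw": 0.022}, {"delta_pos": [-0.4, 3, 0], "yaw": 0.022}, {"delta_pos": [-0.4, 3, 0], "yaw": 0.022}, {"delta_pos": [-0.4, 3, 0], "yaw": 0.022}, {"delta_pos": [-0.4, 3, 0], "yaw": 0.022}, {"delta_pos": [-0.4, 3, 0], "yaw": 0.022}]}}

```text
t: 15.68
tcp_pos: [0.6497, 0.156, 0.1379]
tool_rot: [0.732, 0.681, -0.007, -0.008]
force: [-0.2, 0.8, -1.8]
finger_gap: 0.702
```

Call:
{"fn": "send_rows", "kwargs": {"commands": [{"delta_pos": [-0.4, 3, 0], "yaw": 0.022}, {"delta_pos": [-0.4, 3, 0], "yaw": 0.022}, {"delta_pos": [0, 0, 0], "yaw": 0}, {"delta_pos": [0, 0, 0], "yaw": 0}]}}

```text
t: 16.18
tcp_pos: [0.6398, 0.2201, 0.1413]
tool_rot: [0.715, 0.699, -0.007, -0.008]
force: [0.8, -0.7, -2.3]
finger_gap: 0.697
```

```bash
python3 p.py
```

```text
[0.6398 0.2201 0.1413] psi -0.0233 tilt [-0.0205  0.0023] 0.6968888985103008 [ 0.8 -0.7 -2.3] t 16.175 [0.16 0.7  1.36 0.01 1.1  0.18]
```

Call:
{"fn": "send_rows", "kwargs": {"commands": [{"delta_pos": [0, 1.5, 0], "yaw": 0.01}, {"delta_pos": [0, 1.4, 0], "yaw": 0.01}, {"delta_pos": [0, 0, 0], "yaw": 0}, {"delta_pos": [0, 0, -3.0], "yaw": 0}, {"delta_pos": [0, 0, -3.0], "yaw": 0}, {"delta_pos": [0, 0, -1.0], "yaw": 0}, {"delta_pos": [0, 0, 0], "yaw": 0}, {"delta_pos": [0, 0, 0], "yaw": 0}]}}

```text
t: 17.18
tcp_pos: [0.6426, 0.2489, 0.0722]
tool_rot: [0.709, 0.705, -0.005, -0.006]
force: [0.2, 0.4, -2.8]
finger_gap: 0.697
```

```bash
python3 p.py
```

```text
[0.6426 0.2489 0.0722] psi -0.0048 tilt [-0.0156  0.0018] 0.6967199731741076 [ 0.2  0.4 -2.8] t 17.175 [0.21 0.8  1.36 0.01 0.99 0.21]
```

Call:
{"fn": "send_rows", "kwargs": {"commands": [{"delta_pos": [-0.35, 0.1, 0], "yaw": 0.002}, {"delta_pos": [0, 0, 0], "yaw": 0}, {"delta_pos": [0, 0, -1.5], "yaw": 0}, {"delta_pos": [0, 0, -0.7], "yaw": 0}, {"delta_pos": [0, 0, 0], "yaw": 0}, {"delta_pos": [0, 0, 0], "yaw": 0}]}}

```text
t: 17.92
tcp_pos: [0.64, 0.2502, 0.0509]
tool_rot: [0.708, 0.706, -0.003, -0.005]
force: [-0.1, -0.7, -2.7]
finger_gap: 0.698
```

```bash
python3 p.py; python3 - <<'E'
from h import *
snap('wrist','w9')
cv2.imwrite('pics/w9c.png',cv2.resize(cv2.imread('pics/w9.png')[0:320,150:500],None,fx=1.8,fy=1.8,interpolation=cv2.INTER_CUBIC))
E
```

```text
[0.64   0.2502 0.0509] psi -0.0025 tilt [-0.0121  0.0024] 0.6976969020880729 [-0.1 -0.7 -2.7] t 17.925 [0.21 0.83 1.38 0.01 0.95 0.21]
```

View pics/w9c.png

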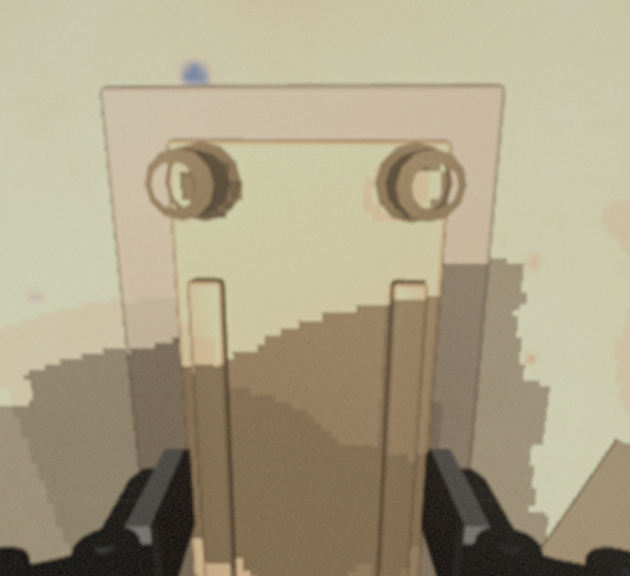

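The deck is held straight over the base and centred on the slab, so I'll lower it.

Call:
{"fn": "send_rows", "kwargs": {"commands": [{"delta_pos": [-0.05, 0, -0.6], "yaw": 0}, {"delta_pos": [0, 0, -0.4], "yaw": 0}, {"delta_pos": [0, 0, 0], "yaw": 0}, {"delta_pos": [0, 0, -0.3], "yaw": 0}, {"delta_pos": [0, 0, 0], "yaw": 0}]}}

```text
t: 18.6
tcp_pos: [0.6397, 0.2502, 0.0373]
tool_rot: [0.708, 0.706, -0.003, -0.005]
force: [-0.6, -0.4, -2.8]
finger_gap: 0.693
```

```bash
python3 p.py
```

```text
[0.6397 0.2502 0.0373] psi -0.0026 tilt [-0.0114  0.0026] 0.6925201725915832 [-0.6 -0.4 -2.8] t 18.6 [0.21 0.85 1.38 0.01 0.92 0.21]
```

No contact yet at 37 mm, below the 40 mm post tops, so the heads are entering the recesses.

Call:
{"fn": "send_rows", "kwargs": {"commands": [{"delta_pos": [0, 0, -0.2], "yaw": 0}, {"delta_pos": [0, 0, 0], "yaw": 0}, {"delta_pos": [0, 0, -0.1], "yaw": 0}, {"delta_pos": [0, 0, 0], "yaw": 0}]}}

```text
t: 19.1
tcp_pos: [0.6402, 0.2503, 0.0356]
tool_rot: [0.708, 0.706, -0.003, -0.005]
force: [0.5, -0.4, -1.9]
finger_gap: 0.699
```

```bash
python3 p.py
```

```text
[0.6402 0.2503 0.0356] psi -0.0025 tilt [-0.0103  0.0028] 0.6987574774948871 [ 0.5 -0.4 -1.9] t 19.1 [0.21 0.85 1.38 0.01 0.92 0.21]
```

Call:
{"fn": "send_rows", "kwargs": {"commands": [{"delta_pos": [-0.05, 0, -0.1], "yaw": 0}, {"delta_pos": [0, 0, 0], "yaw": 0}]}}

```text
t: 19.35
tcp_pos: [0.6402, 0.2503, 0.0356]
tool_rot: [0.708, 0.706, -0.002, -0.004]
force: [-2.0, 0.1, -0.4]
finger_gap: 0.699
```

Call:
{"fn": "send_rows", "kwargs": {"commands": [{"delta_pos": [0, 0, 0], "yaw": 0}, {"delta_pos": [0, 0, 0], "yaw": 0}, {"delta_pos": [0, 0, 0], "yaw": 0}], "grip": -0.9}}

```text
t: 19.73
tcp_pos: [0.6408, 0.2505, 0.0353]
tool_rot: [0.708, 0.706, -0.001, -0.004]
force: [-0.3, -0.3, 0.2]
finger_gap: 0.948
```

Call:
{"fn": "send_rows", "kwargs": {"commands": [{"delta_pos": [0, 0, 3.0], "yaw": 0}, {"delta_pos": [0, 0, 5.0], "yaw": 0}, {"delta_pos": [0, 1.0, 5.0], "yaw": 0}, {"delta_pos": [0, 1.0, 4.0], "yaw": 0}, {"delta_pos": [0, 0, 0], "yaw": 0}, {"delta_pos": [0, 0, 0], "yaw": 0}]}}

```text
t: 20.48
tcp_pos: [0.639, 0.2704, 0.2082]
tool_rot: [0.708, 0.706, -0.003, -0.005]
force: [-0.2, 0.1, 0.4]
finger_gap: 0.948
```

```bash
python3 p.py; python3 - <<'E'
from h import *
snap('wrist','w10')
for z in(.043,.045,.047):
  p,s=fitrect('wrist','w10',[.6395,.25,0],.062,.172,z,rng=.008,ra=.08);print(z,p.round(4),s)
p,s=fitrect('wrist','w10',[.6393,.2497,0],.116,.204,.014,rng=.008,ra=.08);print('base',p.round(4),s)
overlay('wrist','w10',p,.062,.172,.045,'o10')
E
```

```text
[0.639  0.2704 0.2082] psi -0.003 tilt [-0.0106  0.003 ] 0.9475433668606175 [-0.2  0.1  0.4] t 20.475 [0.24 0.65 1.26 0.01 1.24 0.24]
0.043 [ 0.641   0.249  -0.0213] [15. 14. 15. 15.]
0.045 [ 0.6408  0.2501 -0.0347] [15. 14. 15. 15.]
0.047 [ 0.6416  0.251  -0.01  ] [15. 14. 15. 15.]
base [ 0.6386  0.2479 -0.004 ] [15. 15. 15. 15.]
```

View pics/o10.png

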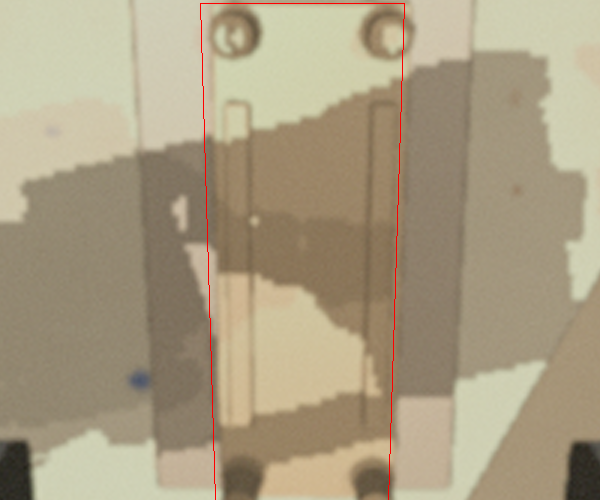

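```bash
sed -i 's/np.minimum(d,15)/np.minimum(d,CL)/; s/^def fitrect/CL=15\ndef fitrect/' h.py; python3 - <<'E'
import h
from h import *
for cl in(15,40):
  h.CL=cl
  for w,l,z in((.054,.112,.05),(.038,.112,.05),(.062,.172,.045)):
    p,s=fitrect('wrist','w10',[.640,.25,0],w,l,z,rng=.004,ra=.03);print(cl,w,p.round(4),s)
E
```

```text
15 0.054 [ 0.6435  0.2472 -0.0092] [14. 14.  5.  9.]
15 0.038 [ 0.6391  0.2529 -0.0368] [15. 15.  8.  5.]
15 0.062 [ 0.641   0.2509 -0.0192] [15. 14. 15. 15.]
40 0.054 [ 0.638   0.25   -0.0257] [31. 15. 10. 22.]
40 0.038 [ 0.6394  0.2538 -0.0192] [34. 35. 19.  6.]
40 0.062 [ 0.6418  0.2492 -0.0099] [34. 22. 38. 40.]
```

Deck one is seated. Next is tile B, around (0.54,-0.08).

Call:
{"fn": "send_rows", "kwargs": {"commands": [{"delta_pos": [-1.2, -3.8, 0], "yaw": 0.038}, {"delta_pos": [-1.2, -3.8, 0], "yaw": 0.038}, {"delta_pos": [-1.2, -3.8, 0], "yaw": 0.038}, {"delta_pos": [-1.2, -3.8, 0], "yaw": 0.038}, {"delta_pos": [-1.2, -3.8, 0], "yaw": 0.038}, {"delta_pos": [-1.2, -3.8, 0], "yaw": 0.038}, {"delta_pos": [-1.2, -3.8, 0], "yaw": 0.038}, {"delta_pos": [-1.2, -3.8, 0], "yaw": 0.038}, {"delta_pos": [0, 0, 0], "yaw": 0}, {"delta_pos": [0, 0, 0], "yaw": 0}], "grip": -0.5, "force": 40}}

```text
t: 21.78
tcp_pos: [0.5306, -0.0434, 0.1914]
tool_rot: [0.59, 0.807, -0.012, -0.016]
force: [0.9, 0.3, 0.3]
finger_gap: 0.75
```

```bash
python3 p.py; python3 - <<'E'
import h
from h import *
snap('wrist','w11')
for cl in(15,40):
  h.CL=cl
  p,s=fitrect('wrist','w11',[.539,-.077,.33],.054,.115,.006,rng=.016,ra=.15);print(p.round(4),s)
overlay('wrist','w11',p,.054,.115,.006,'o11')
E
```

```text
[ 0.5306 -0.0434  0.1914] psi 0.3085 tilt [-0.0399 -0.0004] 0.7502279529144987 [0.9 0.3 0.3] t 21.775 [-0.28  0.47  1.68 -0.01  1.03 -0.59]
[ 0.5423 -0.0819  0.3362] [15. 15. 15. 15.]
[ 0.5421 -0.0815  0.355 ] [32. 38. 20. 38.]
```

View pics/o11.png

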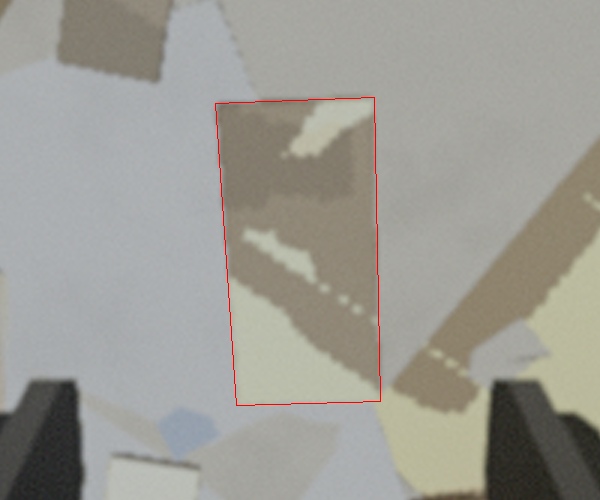

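Call:
{"fn": "send_rows", "kwargs": {"commands": [{"delta_pos": [0.6, -1.9, -3.0], "yaw": 0.02}, {"delta_pos": [0.6, -1.9, -3.0], "yaw": 0.02}, {"delta_pos": [0, 0, -3.0], "yaw": 0}, {"delta_pos": [0, 0, -3.0], "yaw": 0}, {"delta_pos": [0, 0, -2.5], "yaw": 0}, {"delta_pos": [0, 0, 0], "yaw": 0}, {"delta_pos": [0, 0, 0], "yaw": 0}]}}

```text
t: 22.7
tcp_pos: [0.5467, -0.0745, 0.0417]
tool_rot: [0.569, 0.822, -0.011, -0.014]
force: [0.1, 0.4, -0.5]
finger_gap: 0.753
```

```bash
python3 p.py; python3 - <<'E'
import h
from h import *
snap('wrist','w12')
h.CL=40
p,s=fitrect('wrist','w12',[.542,-.0817,.35],.054,.115,.006,rng=.005,ra=.04);print(p.round(4),s)
E
```

```text
[ 0.5467 -0.0745  0.0417] psi 0.3613 tilt [-0.0362 -0.0023] 0.7529867142377744 [ 0.1  0.4 -0.5] t 22.7 [-0.33  0.73  1.73 -0.02  0.72 -0.68]
[ 0.5421 -0.0809  0.3613] [38. 40. 36. 40.]
```

Call:
{"fn": "send_rows", "kwargs": {"commands": [{"delta_pos": [-0.45, -0.65, 0], "yaw": 0}, {"delta_pos": [0, 0, 0], "yaw": 0}, {"delta_pos": [0, 0, -2.0], "yaw": 0}, {"delta_pos": [0, 0, -1.5], "yaw": 0}, {"delta_pos": [0, 0, 0], "yaw": 0}, {"delta_pos": [0, 0, 0], "yaw": 0}]}}

```text
t: 23.5
tcp_pos: [0.5444, -0.0828, 0.0099]
tool_rot: [0.569, 0.822, -0.01, -0.01]
force: [0.5, -0.7, 0.5]
finger_gap: 0.751
```

```bash
python3 p.py
```

```text
[ 0.5444 -0.0828  0.0099] psi 0.3604 tilt [-0.0284 -0.005 ] 0.7513547814748477 [ 0.5 -0.7  0.5] t 23.5 [-0.35  0.78  1.74 -0.02  0.64 -0.69]
```

Call:
{"fn": "send_rows", "kwargs": {"commands": [{"delta_pos": [-0.25, 0.15, -0.5], "yaw": 0}, {"delta_pos": [0, 0, -0.4], "yaw": 0}, {"delta_pos": [0, 0, -0.2], "yaw": 0}, {"delta_pos": [0, 0, 0], "yaw": 0}]}}

```text
t: 24.0
tcp_pos: [0.5423, -0.0812, -0.001]
tool_rot: [0.569, 0.822, -0.01, -0.009]
force: [0.9, 0.6, 0.3]
finger_gap: 0.75
```

```bash
python3 p.py
```

```text
[ 0.5423 -0.0812 -0.001 ] psi 0.3605 tilt [-0.0269 -0.0055] 0.7499608312215907 [0.9 0.6 0.3] t 24.0 [-0.34  0.8   1.75 -0.02  0.61 -0.68]
```

Call:
{"fn": "send_rows", "kwargs": {"commands": [{"delta_pos": [0, 0, 0], "yaw": 0}, {"delta_pos": [0, 0, 0], "yaw": 0}, {"delta_pos": [0, 0, 0], "yaw": 0}], "grip": 1, "force": 40}}

```text
t: 24.38
tcp_pos: [0.5427, -0.0813, -0.0003]
tool_rot: [0.569, 0.822, -0.01, -0.009]
force: [-0.0, 0.2, -0.2]
finger_gap: 0.606
```

Call:
{"fn": "send_rows", "kwargs": {"commands": [{"delta_pos": [0, 0, 2.0], "yaw": 0}, {"delta_pos": [0, 0, 4.0], "yaw": 0}, {"delta_pos": [0, 0, 4.0], "yaw": 0}, {"delta_pos": [0, 1.0, 3.5], "yaw": -0.02}, {"delta_pos": [0.9, 3.0, 0], "yaw": -0.034}, {"delta_pos": [0.9, 3.0, 0], "yaw": -0.034}, {"delta_pos": [0.9, 3.0, 0], "yaw": -0.034}, {"delta_pos": [0.9, 3.0, 0], "yaw": -0.034}, {"delta_pos": [0.9, 3.0, 0], "yaw": -0.034}, {"delta_pos": [0.9, 3.0, 0], "yaw": -0.034}]}}

```text
t: 25.62
tcp_pos: [0.5959, 0.1121, 0.1379]
tool_rot: [0.662, 0.749, -0.009, -0.011]
force: [0.4, -0.3, -1.3]
finger_gap: 0.606
```

Call:
{"fn": "send_rows", "kwargs": {"commands": [{"delta_pos": [0.9, 3.0, 0], "yaw": -0.034}, {"delta_pos": [0.9, 3.0, 0], "yaw": -0.034}, {"delta_pos": [0.9, 3.0, 0], "yaw": -0.034}, {"delta_pos": [0.9, 3.0, 0], "yaw": -0.034}, {"delta_pos": [0, 0, 0], "yaw": 0}, {"delta_pos": [0, 0, 0], "yaw": 0}]}}

```text
t: 26.38
tcp_pos: [0.6306, 0.2375, 0.1355]
tool_rot: [0.712, 0.702, -0.01, -0.013]
force: [-0.5, -0.8, 0.1]
finger_gap: 0.609
```

```bash
python3 p.py
```

```text
[0.6306 0.2375 0.1355] psi -0.0135 tilt [-0.0321  0.0043] 0.6093265632317574 [-0.5 -0.8  0.1] t 26.375 [0.19 0.71 1.36 0.01 1.1  0.2 ]
```

Call:
{"fn": "send_rows", "kwargs": {"commands": [{"delta_pos": [0.6, 0.8, 0], "yaw": 0.01}, {"delta_pos": [0.3, 0.4, 0], "yaw": 0}, {"delta_pos": [0, 0, 0], "yaw": 0}, {"delta_pos": [0, 0, -3.0], "yaw": 0}, {"delta_pos": [0, 0, -2.0], "yaw": 0}, {"delta_pos": [0, 0, 0], "yaw": 0}, {"delta_pos": [0, 0, 0], "yaw": 0}]}}

```text
t: 27.25
tcp_pos: [0.6412, 0.2472, 0.0852]
tool_rot: [0.709, 0.705, -0.01, -0.012]
force: [0.2, -0.4, 0.1]
finger_gap: 0.607
```

```bash
python3 p.py
```

```text
[0.6412 0.2472 0.0852] psi -0.0061 tilt [-0.031   0.0036] 0.6068965001192383 [ 0.2 -0.4  0.1] t 27.25 [0.2  0.79 1.35 0.01 1.03 0.2 ]
```

Call:
{"fn": "send_rows", "kwargs": {"commands": [{"delta_pos": [0, 0.3, 0], "yaw": 0.003}, {"delta_pos": [0, 0, -1.5], "yaw": 0}, {"delta_pos": [0, 0, -1.0], "yaw": 0}, {"delta_pos": [0, 0, -0.3], "yaw": 0}, {"delta_pos": [0, 0, 0], "yaw": 0}]}}

```text
t: 27.88
tcp_pos: [0.642, 0.2507, 0.0569]
tool_rot: [0.708, 0.706, -0.009, -0.011]
force: [0.1, 0.9, -0.6]
finger_gap: 0.606
```

```bash
python3 p.py
```

```text
[0.642  0.2507 0.0569] psi -0.0026 tilt [-0.0283  0.0041] 0.6060739806500715 [ 0.1  0.9 -0.6] t 27.875 [0.21 0.83 1.36 0.01 0.99 0.2 ]
```

Call:
{"fn": "send_rows", "kwargs": {"commands": [{"delta_pos": [-0.15, -0.05, -0.4], "yaw": 0}, {"delta_pos": [0, 0, -0.2], "yaw": 0}, {"delta_pos": [0, 0, 0], "yaw": 0}, {"delta_pos": [0, 0, 0], "yaw": 0}]}}

```text
t: 28.38
tcp_pos: [0.6408, 0.2502, 0.051]
tool_rot: [0.708, 0.706, -0.008, -0.011]
force: [-0.5, 1.0, -0.9]
finger_gap: 0.61
```

Call:
{"fn": "send_rows", "kwargs": {"commands": [{"delta_pos": [0, 0, -0.1], "yaw": 0}, {"delta_pos": [0, 0, 0], "yaw": 0}]}}

```text
t: 28.62
tcp_pos: [0.641, 0.2502, 0.0502]
tool_rot: [0.708, 0.706, -0.008, -0.011]
force: [0.1, 0.1, -0.1]
finger_gap: 0.609
```

```bash
python3 p.py
```

```text
[0.641  0.2502 0.0502] psi -0.0028 tilt [-0.0268  0.0044] 0.6087085055222525 [ 0.1  0.1 -0.1] t 28.625 [0.21 0.83 1.36 0.01 0.97 0.2 ]
```

Call:
{"fn": "send_rows", "kwargs": {"commands": [{"delta_pos": [0, 0, 0], "yaw": 0}, {"delta_pos": [0, 0, 0], "yaw": 0}], "grip": -0.45}}

```text
t: 28.88
tcp_pos: [0.6413, 0.2503, 0.0506]
tool_rot: [0.708, 0.706, -0.008, -0.011]
force: [0.4, -0.6, 0.3]
finger_gap: 0.719
```

Call:
{"fn": "send_rows", "kwargs": {"commands": [{"delta_pos": [0, 0, 3.0], "yaw": 0}, {"delta_pos": [0, 0, 5.0], "yaw": 0}, {"delta_pos": [0, 1.0, 5.0], "yaw": 0}, {"delta_pos": [0, 1.0, 3.0], "yaw": 0}, {"delta_pos": [0, 0, 0], "yaw": 0}, {"delta_pos": [0, 0, 0], "yaw": 0}]}}

```text
t: 29.62
tcp_pos: [0.6392, 0.2698, 0.2134]
tool_rot: [0.708, 0.706, -0.009, -0.012]
force: [-0.6, -1.2, -0.7]
finger_gap: 0.723
```

```bash
python3 p.py; python3 - <<'E'
import h
from h import *
snap('wrist','w13')
h.CL=40
p,s=fitrect('wrist','w13',[.6408,.2502,0],.054,.115,.056,rng=.006,ra=.06);print(p.round(4),s)
p,s=fitrect('wrist','w13',[.6408,.2502,0],.062,.172,.045,rng=.006,ra=.06);print('deck',p.round(4),s)
E
```

```text
[0.6392 0.2698 0.2134] psi -0.0033 tilt [-0.0296  0.0037] 0.7228701965555211 [-0.6 -1.2 -0.7] t 29.625 [0.23 0.65 1.24 0.01 1.28 0.23]
[ 0.6424  0.2511 -0.006 ] [37. 39. 40. 40.]
deck [0.6396 0.2493 0.006 ] [33. 36. 37. 39.]
```

The second tile is on, with sharp edge scores. Next is deck B.

Call:
{"fn": "send_rows", "kwargs": {"commands": [{"delta_pos": [0.3, -4, 0], "yaw": 0.036}, {"delta_pos": [0.3, -4, 0], "yaw": 0.036}, {"delta_pos": [0.3, -4, 0], "yaw": 0.036}, {"delta_pos": [0.3, -4, 0], "yaw": 0.036}, {"delta_pos": [0.3, -4, 0], "yaw": 0.036}, {"delta_pos": [0.3, -4, 0], "yaw": 0.036}, {"delta_pos": [0.3, -4, 0], "yaw": 0.036}, {"delta_pos": [0.3, -4, 0], "yaw": 0.036}, {"delta_pos": [0.3, -4, 0], "yaw": 0.036}, {"delta_pos": [0.3, -4, 0], "yaw": 0.036}], "grip": -1}}

```text
t: 30.92
tcp_pos: [0.6576, -0.1422, 0.1904]
tool_rot: [0.564, 0.825, -0.022, -0.025]
force: [1.5, 1.0, -0.6]
finger_gap: 1.001
```

Call:
{"fn": "send_rows", "kwargs": {"commands": [{"delta_pos": [0.3, -4, 0], "yaw": 0.036}, {"delta_pos": [0.3, -3, 0], "yaw": 0.02}, {"delta_pos": [0, 0, 0], "yaw": 0}, {"delta_pos": [0, 0, 0], "yaw": 0}]}}

```text
t: 31.42
tcp_pos: [0.6587, -0.2173, 0.1812]
tool_rot: [0.543, 0.839, -0.024, -0.031]
force: [0.5, 0.8, 0.6]
finger_gap: 1.0
```

```bash
python3 p.py; python3 - <<'E'
import h
from h import *
snap('wrist','w14')
for cl in(15,40):
  h.CL=cl
  p,s=fitrect('wrist','w14',[.6625,-.235,.42],.062,.172,.010,rng=.016,ra=.15);print(p.round(4),s)
overlay('wrist','w14',p,.062,.172,.010,'o14',s=2)
E
```

```text
[ 0.6587 -0.2173  0.1812] psi 0.423 tilt [-0.0788 -0.0062] 0.9995035315117764 [0.5 0.8 0.6] t 31.425 [-0.46  0.7   1.23 -0.04  1.28 -0.87]
[ 0.6617 -0.2362  0.4525] [15. 15. 15. 14.]
[ 0.6615 -0.2354  0.4356] [38. 40. 36. 35.]
```

View pics/o14.png

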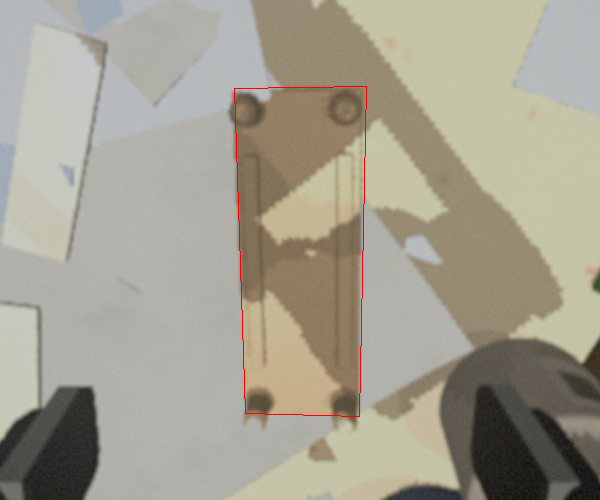

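Deck B fits at (0.6615,-0.236), yaw 0.44. The tool has drifted 4.5° off vertical, so I'll hold still and see how it behaves before gripping.

Call:
{"fn": "send_rows", "kwargs": {"commands": [{"delta_pos": [0.3, -1.0, -1.0], "yaw": 0.01}, {"delta_pos": [0, -0.9, -1.0], "yaw": 0}, {"delta_pos": [0, 0, 0], "yaw": 0}, {"delta_pos": [0, 0, 0], "yaw": 0}]}}

```text
t: 31.98
tcp_pos: [0.6617, -0.2345, 0.1589]
tool_rot: [0.537, 0.843, -0.024, -0.032]
force: [0.6, -0.2, -0.9]
finger_gap: 0.998
```

```bash
python3 p.py
```

```text
[ 0.6617 -0.2345  0.1589] psi 0.4374 tilt [-0.0806 -0.0065] 0.9982145372074438 [ 0.6 -0.2 -0.9] t 31.975 [-0.48  0.74  1.22 -0.05  1.25 -0.9 ]
```

Call:
{"fn": "send_rows", "kwargs": {"commands": [{"delta_pos": [0, 0, 0], "yaw": 0}, {"delta_pos": [0, 0, 0], "yaw": 0}, {"delta_pos": [0, 0, 0], "yaw": 0}, {"delta_pos": [0, 0, 0], "yaw": 0}, {"delta_pos": [0, 0, 0], "yaw": 0}]}}

```text
t: 32.6
tcp_pos: [0.6623, -0.234, 0.1602]
tool_rot: [0.537, 0.843, -0.024, -0.031]
force: [0.5, 0.1, -0.4]
finger_gap: 1.0
```

```bash
python3 p.py
```

```text
[ 0.6623 -0.234   0.1602] psi 0.438 tilt [-0.0788 -0.0073] 0.9996698694112628 [ 0.5  0.1 -0.4] t 32.6 [-0.48  0.74  1.22 -0.05  1.25 -0.9 ]
```

Call:
{"fn": "send_rows", "kwargs": {"commands": [{"delta_pos": [0, 0, -1], "yaw": 0}, {"delta_pos": [0, 0, -1], "yaw": 0}, {"delta_pos": [0, 0, -1], "yaw": 0}, {"delta_pos": [0, 0, -1], "yaw": 0}, {"delta_pos": [0, 0, -1], "yaw": 0}]}}

```text
t: 33.22
tcp_pos: [0.662, -0.234, 0.1065]
tool_rot: [0.537, 0.843, -0.024, -0.032]
force: [-0.3, 1.0, 0.6]
finger_gap: 0.998
```

```bash
python3 p.py
```

```text
[ 0.662  -0.234   0.1065] psi 0.438 tilt [-0.0792 -0.0071] 0.9984067086326353 [-0.3  1.   0.6] t 33.225 [-0.48  0.8   1.25 -0.05  1.16 -0.9 ]
```

Call:
{"fn": "send_rows", "kwargs": {"commands": [{"delta_pos": [0, 4.5, 1], "yaw": 0}, {"delta_pos": [0, 4.5, 1], "yaw": 0}, {"delta_pos": [0, 4.5, 0], "yaw": 0}, {"delta_pos": [0, 0, 0], "yaw": 0}, {"delta_pos": [0, 0, 0], "yaw": 0}]}}

```text
t: 33.85
tcp_pos: [0.6609, -0.0965, 0.1228]
tool_rot: [0.538, 0.842, -0.025, -0.033]
force: [0.4, -0.2, -0.7]
finger_gap: 1.001
```

```bash
python3 p.py
```

```text
[ 0.6609 -0.0965  0.1228] psi 0.4358 tilt [-0.0819 -0.006 ] 1.000603021162027 [ 0.4 -0.2 -0.7] t 33.85 [-0.3   0.74  1.34 -0.03  1.14 -0.72]
```

Call:
{"fn": "send_rows", "kwargs": {"commands": [{"delta_pos": [0, -2, 0], "yaw": 0}, {"delta_pos": [0, -2, 0], "yaw": 0}, {"delta_pos": [0, -2, 0], "yaw": 0}, {"delta_pos": [0, -2, 0], "yaw": 0}, {"delta_pos": [0, -2, 0], "yaw": 0}, {"delta_pos": [0, -2, 0], "yaw": 0}, {"delta_pos": [0, 0, 0], "yaw": 0}, {"delta_pos": [0, 0, 0], "yaw": 0}]}}

```text
t: 34.85
tcp_pos: [0.6601, -0.232, 0.122]
tool_rot: [0.541, 0.84, -0.025, -0.032]
force: [-0.3, 0.7, 0.8]
finger_gap: 0.997
```

```bash
python3 p.py
```

```text
[ 0.6601 -0.232   0.122 ] psi 0.4277 tilt [-0.0812 -0.0068] 0.9967566315635623 [-0.3  0.7  0.8] t 34.85 [-0.48  0.78  1.25 -0.05  1.18 -0.89]
```

Call:
{"fn": "send_rows", "kwargs": {"commands": [{"delta_pos": [0, 0, 2.5], "yaw": 0}, {"delta_pos": [0, 0, 2.5], "yaw": 0}, {"delta_pos": [0, 0, 2.5], "yaw": 0}, {"delta_pos": [0, 0, 2.5], "yaw": 0}, {"delta_pos": [0, 0, 2.5], "yaw": 0}, {"delta_pos": [0, 0, 2.5], "yaw": 0}, {"delta_pos": [0, 0, 0], "yaw": 0}]}}

```text
t: 35.72
tcp_pos: [0.6593, -0.2217, 0.2753]
tool_rot: [0.536, 0.843, -0.024, -0.035]
force: [0.2, 0.5, 0.3]
finger_gap: 0.999
```

```bash
python3 p.py
```

```text
[ 0.6593 -0.2217  0.2753] psi 0.4389 tilt [-0.0856 -0.0026] 0.9985287809881296 [0.2 0.5 0.3] t 35.725 [-0.47  0.63  1.12 -0.04  1.47 -0.9 ]
```

Call:
{"fn": "send_rows", "kwargs": {"commands": [{"delta_pos": [0, 0, -6], "yaw": 0}, {"delta_pos": [0, 0, -6], "yaw": 0}, {"delta_pos": [0, 0, -2], "yaw": 0}, {"delta_pos": [0, 0, 0], "yaw": 0}]}}

```text
t: 36.22
tcp_pos: [0.6572, -0.217, 0.1284]
tool_rot: [0.535, 0.844, -0.024, -0.037]
force: [-0.4, -0.2, 0.0]
finger_gap: 0.998
```

```bash
python3 p.py
```

```text
[ 0.6572 -0.217   0.1284] psi 0.4431 tilt [-0.0885 -0.0004] 0.9982168527393666 [-0.4 -0.2  0. ] t 36.225 [-0.46  0.76  1.26 -0.04  1.19 -0.89]
```

Call:
{"fn": "send_rows", "kwargs": {"commands": [{"delta_pos": [0, 4, 0], "yaw": 0}, {"delta_pos": [0, 4, 0], "yaw": 0}, {"delta_pos": [0, 4, 0], "yaw": 0}, {"delta_pos": [0, 4, 0], "yaw": 0}, {"delta_pos": [0, 4, 0], "yaw": -0.1}, {"delta_pos": [0, 4, 0], "yaw": -0.1}, {"delta_pos": [0, 0, 0], "yaw": 0}]}}

```text
t: 37.1
tcp_pos: [0.6588, 0.0313, 0.1331]
tool_rot: [0.618, 0.785, -0.018, -0.036]
force: [0.1, 0.2, 0.1]
finger_gap: 1.0
```

```bash
python3 p.py
```

```text
[0.6588 0.0313 0.1331] psi 0.2378 tilt [-0.0789  0.0156] 1.000336870126058 [0.1 0.2 0.1] t 37.1 [-0.12  0.72  1.36  0.01  1.15 -0.36]
```

Call:
{"fn": "send_rows", "kwargs": {"commands": [{"delta_pos": [0, -4, 0], "yaw": 0}, {"delta_pos": [0, -4, 0], "yaw": 0}, {"delta_pos": [0, -4, 0], "yaw": 0}, {"delta_pos": [0, -4, 0], "yaw": 0}, {"delta_pos": [0, 0, 0], "yaw": 0}]}}

```text
t: 37.72
tcp_pos: [0.6605, -0.1355, 0.1374]
tool_rot: [0.616, 0.787, -0.018, -0.031]
force: [0.1, 1.0, 0.8]
finger_gap: 0.999
```

```bash
python3 p.py
```

```text
[ 0.6605 -0.1355  0.1374] psi 0.2438 tilt [-0.0712  0.0105] 0.9989364170597816 [0.1 1.  0.8] t 37.725 [-0.36  0.73  1.32 -0.02  1.17 -0.6 ]
```

Call:
{"fn": "send_rows", "kwargs": {"commands": [{"delta_pos": [0, 6, 0], "yaw": 0}, {"delta_pos": [0, 6, 0], "yaw": 0}, {"delta_pos": [0, 6, 0], "yaw": 0}, {"delta_pos": [0, 0, 0], "yaw": 0}, {"delta_pos": [0, -6, 0], "yaw": 0}, {"delta_pos": [0, -6, 0], "yaw": 0}, {"delta_pos": [0, -6, 0], "yaw": 0}, {"delta_pos": [0, 0, 0], "yaw": 0}]}}

```text
t: 38.72
tcp_pos: [0.6613, -0.1369, 0.1418]
tool_rot: [0.614, 0.789, -0.016, -0.027]
force: [0.3, 1.2, 0.0]
finger_gap: 1.003
```

```bash
python3 p.py
```

```text
[ 0.6613 -0.1369  0.1418] psi 0.2481 tilt [-0.0624  0.0073] 1.0029751972851304 [0.3 1.2 0. ] t 38.725 [-0.36  0.72  1.32 -0.02  1.16 -0.6 ]
```

Call:
{"fn": "send_rows", "kwargs": {"commands": [{"delta_pos": [0, 6, 0], "yaw": 0}, {"delta_pos": [0, 6, 0], "yaw": 0}, {"delta_pos": [0, -6, 0], "yaw": 0}, {"delta_pos": [0, -6, 0], "yaw": 0}, {"delta_pos": [0, 6, 0], "yaw": 0}, {"delta_pos": [0, 6, 0], "yaw": 0}, {"delta_pos": [0, -6, 0], "yaw": 0}, {"delta_pos": [0, -6, 0], "yaw": 0}, {"delta_pos": [0, 0, 0], "yaw": 0}]}}

```text
t: 39.85
tcp_pos: [0.6642, -0.1233, 0.1447]
tool_rot: [0.607, 0.794, -0.014, -0.025]
force: [0.0, -0.8, 0.2]
finger_gap: 0.998
```

```bash
python3 p.py
```

```text
[ 0.6642 -0.1233  0.1447] psi 0.2669 tilt [-0.0565  0.0081] 0.9979421599835417 [ 0.  -0.8  0.2] t 39.85 [-0.34  0.71  1.32 -0.01  1.16 -0.6 ]
```

Call:
{"fn": "send_rows", "kwargs": {"commands": [{"delta_pos": [0, 6, 0], "yaw": 0}, {"delta_pos": [0, 6, 0], "yaw": 0}, {"delta_pos": [0, 6, 0], "yaw": 0}, {"delta_pos": [0, 6, 0], "yaw": 0}, {"delta_pos": [0, -6, 0], "yaw": 0}, {"delta_pos": [0, -6, 0], "yaw": 0}, {"delta_pos": [0, -6, 0], "yaw": 0}, {"delta_pos": [0, -6, 0], "yaw": 0}, {"delta_pos": [0, 0, 0], "yaw": 0}]}}

```text
t: 40.98
tcp_pos: [0.6595, -0.099, 0.1468]
tool_rot: [0.597, 0.802, -0.011, -0.027]
force: [-0.4, 1.3, 0.4]
finger_gap: 0.995
```

```bash
python3 p.py
```

```text
[ 0.6595 -0.099   0.1468] psi 0.2925 tilt [-0.0558  0.0138] 0.9954004294042851 [-0.4  1.3  0.4] t 40.975 [-0.31  0.7   1.35 -0.    1.15 -0.6 ]
```

Call:
{"fn": "send_rows", "kwargs": {"commands": [{"delta_pos": [0, -2.5, 0], "yaw": 0.03}, {"delta_pos": [0, -2.5, 0], "yaw": 0.03}, {"delta_pos": [0, -2.5, 0], "yaw": 0.03}, {"delta_pos": [0, -2.5, 0], "yaw": 0.03}, {"delta_pos": [0, -2, -2], "yaw": 0.03}, {"delta_pos": [0, -1, -2], "yaw": 0}, {"delta_pos": [0, 0, -2], "yaw": 0}, {"delta_pos": [0, 0, -2], "yaw": 0}, {"delta_pos": [0, 0, -1.5], "yaw": 0}, {"delta_pos": [0, 0, 0], "yaw": 0}]}}

```text
t: 42.22
tcp_pos: [0.658, -0.2139, 0.0467]
tool_rot: [0.528, 0.849, -0.01, -0.031]
force: [0.4, -0.4, 0.1]
finger_gap: 1.001
```

```bash
python3 p.py; python3 - <<'E'
import h
from h import *
snap('wrist','w15')
h.CL=40
p,s=fitrect('wrist','w15',[.6615,-.2358,.44],.062,.172,.010,rng=.006,ra=.05);print(p.round(4),s)
E
```

```text
[ 0.658  -0.2139  0.0467] psi 0.4586 tilt [-0.0633  0.0153] 1.0007067963272864 [ 0.4 -0.4  0.1] t 42.225 [-0.47  0.86  1.32 -0.02  1.03 -0.92]
[ 0.6621 -0.238   0.4546] [38. 37.  5. 35.]
```

Call:
{"fn": "send_rows", "kwargs": {"commands": [{"delta_pos": [0.2, -1.2, 0], "yaw": -0.012}, {"delta_pos": [0.2, -1.1, 0], "yaw": 0}, {"delta_pos": [0, 0, 0], "yaw": 0}, {"delta_pos": [0, 0, -2.0], "yaw": 0}, {"delta_pos": [0, 0, -1.5], "yaw": 0}, {"delta_pos": [0, 0, 0], "yaw": 0}, {"delta_pos": [0, 0, 0], "yaw": 0}]}}

```text
t: 43.15
tcp_pos: [0.6638, -0.2398, 0.0118]
tool_rot: [0.534, 0.845, -0.01, -0.028]
force: [-0.4, -0.0, -0.1]
finger_gap: 0.999
```

```bash
python3 p.py
```

```text
[ 0.6638 -0.2398  0.0118] psi 0.4449 tilt [-0.0586  0.0138] 0.9990843065365015 [-0.4 -0.  -0.1] t 43.15 [-0.5   0.92  1.29 -0.02  1.   -0.93]
```

Centre it, then use light finger contact with the table to level the tool.

Call:
{"fn": "send_rows", "kwargs": {"commands": [{"delta_pos": [-0.2, 0.3, 0], "yaw": 0}, {"delta_pos": [0, 0, -1.0], "yaw": 0}, {"delta_pos": [0, 0, -0.6], "yaw": 0}, {"delta_pos": [0, 0, -0.3], "yaw": 0}, {"delta_pos": [0, 0, -0.2], "yaw": 0}]}}

```text
t: 43.78
tcp_pos: [0.6622, -0.2364, -0.0097]
tool_rot: [0.534, 0.845, -0.01, -0.028]
force: [-0.1, 0.4, -0.8]
finger_gap: 1.0
```

```bash
python3 p.py
```

```text
[ 0.6622 -0.2364 -0.0097] psi 0.4455 tilt [-0.0574  0.0131] 1.0003216301035385 [-0.1  0.4 -0.8] t 43.775 [-0.49  0.94  1.3  -0.02  0.96 -0.93]
```

Call:
{"fn": "send_rows", "kwargs": {"commands": [{"delta_pos": [0, 0, -0.2], "yaw": 0}, {"delta_pos": [0, 0, -0.2], "yaw": 0}]}}

```text
t: 44.02
tcp_pos: [0.6624, -0.2364, -0.0109]
tool_rot: [0.533, 0.845, -0.01, -0.028]
force: [-5.5, 0.6, 13.2]
finger_gap: 1.002
```

```bash
python3 p.py
```

```text
[ 0.6624 -0.2364 -0.0109] psi 0.4459 tilt [-0.0576  0.0134] 1.0015014169499288 [-5.5  0.6 13.2] t 44.025 [-0.49  0.95  1.3  -0.02  0.96 -0.93]
```

Call:
{"fn": "send_rows", "kwargs": {"commands": [{"delta_pos": [0, 0, -0.4], "yaw": 0}, {"delta_pos": [0, 0, -0.4], "yaw": 0}, {"delta_pos": [0, 0, -0.4], "yaw": 0}]}}

```text
t: 44.4
tcp_pos: [0.6624, -0.2366, -0.011]
tool_rot: [0.532, 0.846, -0.01, -0.028]
force: [-6.8, 2.5, 17.2]
finger_gap: 0.998
```

```bash
python3 p.py
```

```text
[ 0.6624 -0.2366 -0.011 ] psi 0.4481 tilt [-0.0579  0.0135] 0.9977147989710776 [-6.8  2.5 17.2] t 44.4 [-0.49  0.95  1.3  -0.02  0.96 -0.93]
```

Pressing doesn't level the tool, because the wrist is too stiff. A 2.6° tilt across the jaws is tolerable given the 5 mm recesses, so I'll grip now.

Call:
{"fn": "send_rows", "kwargs": {"commands": [{"delta_pos": [0, 0, 0.5], "yaw": 0}, {"delta_pos": [0, 0, 0.4], "yaw": 0}, {"delta_pos": [0, 0, 0], "yaw": 0}]}}

```text
t: 44.78
tcp_pos: [0.6632, -0.2371, -0.0002]
tool_rot: [0.533, 0.846, -0.01, -0.027]
force: [0.5, 0.5, -0.3]
finger_gap: 1.0
```

```bash
python3 p.py
```

```text
[ 6.632e-01 -2.371e-01 -2.000e-04] psi 0.4478 tilt [-0.0555  0.0122] 0.9999970999083747 [ 0.5  0.5 -0.3] t 44.775 [-0.49  0.93  1.3  -0.02  0.97 -0.93]
```

Call:
{"fn": "send_rows", "kwargs": {"commands": [{"delta_pos": [-0.1, 0.05, -0.1], "yaw": 0}, {"delta_pos": [0, 0, 0], "yaw": 0}, {"delta_pos": [0, 0, 0], "yaw": 0}, {"delta_pos": [0, 0, 0], "yaw": 0}], "grip": 1, "force": 50}}

```text
t: 45.28
tcp_pos: [0.6621, -0.2365, -0.0015]
tool_rot: [0.533, 0.846, -0.01, -0.027]
force: [-0.4, -0.8, 3.4]
finger_gap: 0.705
```

```bash
python3 p.py
```

```text
[ 0.6621 -0.2365 -0.0015] psi 0.4477 tilt [-0.0562  0.0126] 0.7053881348019372 [-0.4 -0.8  3.4] t 45.275 [-0.49  0.93  1.3  -0.02  0.97 -0.93]
```

Call:
{"fn": "send_rows", "kwargs": {"commands": [{"delta_pos": [0, 0, 2.0], "yaw": 0}, {"delta_pos": [0, 0, 3.0], "yaw": 0}, {"delta_pos": [0, 0, 3.0], "yaw": 0}, {"delta_pos": [0, 0, 3.0], "yaw": 0}, {"delta_pos": [0, 0, 3.0], "yaw": 0}, {"delta_pos": [0, 0, 0], "yaw": 0}]}}

```text
t: 46.02
tcp_pos: [0.6595, -0.2351, 0.1424]
tool_rot: [0.533, 0.846, -0.01, -0.03]
force: [0.1, -1.6, -2.1]
finger_gap: 0.702
```

```bash
python3 p.py
```

```text
[ 0.6595 -0.2351  0.1424] psi 0.4479 tilt [-0.0604  0.0151] 0.7018356973128418 [ 0.1 -1.6 -2.1] t 46.025 [-0.49  0.75  1.25 -0.02  1.2  -0.94]
```

Call:
{"fn": "send_rows", "kwargs": {"commands": [{"delta_pos": [-0.1, 3.4, 0], "yaw": -0.032}, {"delta_pos": [-0.1, 3.4, 0], "yaw": -0.032}, {"delta_pos": [-0.1, 3.4, 0], "yaw": -0.032}, {"delta_pos": [-0.1, 3.4, 0], "yaw": -0.032}, {"delta_pos": [-0.1, 3.4, 0], "yaw": -0.032}, {"delta_pos": [-0.1, 3.4, 0], "yaw": -0.032}, {"delta_pos": [-0.1, 3.4, 0], "yaw": -0.032}, {"delta_pos": [-0.1, 3.4, 0], "yaw": -0.032}, {"delta_pos": [-0.1, 3.4, 0], "yaw": -0.032}, {"delta_pos": [-0.1, 3.4, 0], "yaw": -0.032}]}}

```text
t: 47.28
tcp_pos: [0.6377, 0.1136, 0.1263]
tool_rot: [0.667, 0.744, -0.01, -0.042]
force: [-0.3, 0.7, -2.4]
finger_gap: 0.708
```

Call:
{"fn": "send_rows", "kwargs": {"commands": [{"delta_pos": [-0.1, 3.4, 0], "yaw": -0.032}, {"delta_pos": [-0.1, 3.4, 0], "yaw": -0.032}, {"delta_pos": [-0.1, 3.0, 0], "yaw": -0.032}, {"delta_pos": [0, 1, 0], "yaw": 0}, {"delta_pos": [0, 0, 0], "yaw": 0}, {"delta_pos": [0, 0, 0], "yaw": 0}]}}

```text
t: 48.02
tcp_pos: [0.6281, 0.2251, 0.1175]
tool_rot: [0.701, 0.711, -0.014, -0.047]
force: [0.8, -0.1, -3.0]
finger_gap: 0.709
```

```bash
python3 p.py
```

```text
[0.6281 0.2251 0.1175] psi 0.0161 tilt [-0.087   0.0456] 0.7085927978260547 [ 0.8 -0.1 -3. ] t 48.025 [0.15 0.74 1.36 0.06 1.13 0.11]
```

Call:
{"fn": "send_rows", "kwargs": {"commands": [{"delta_pos": [0, -4, 0.3], "yaw": 0}, {"delta_pos": [0, -4, 0], "yaw": 0}, {"delta_pos": [0, -4, 0], "yaw": 0}, {"delta_pos": [0, -4, 0], "yaw": 0}, {"delta_pos": [0, -4, 0], "yaw": 0}, {"delta_pos": [0, 0, 0], "yaw": 0}]}}

```text
t: 48.78
tcp_pos: [0.6286, 0.0105, 0.121]
tool_rot: [0.704, 0.709, -0.014, -0.045]
force: [0.7, 0.8, -3.4]
finger_gap: 0.706
```

```bash
python3 p.py
```

```text
[0.6286 0.0105 0.121 ] psi 0.0094 tilt [-0.0838  0.0434] 0.7062060664525679 [ 0.7  0.8 -3.4] t 48.775 [-0.17  0.7   1.45  0.03  1.09 -0.2 ]
```

Call:
{"fn": "send_rows", "kwargs": {"commands": [{"delta_pos": [0, 4, 0], "yaw": 0}, {"delta_pos": [0, 4, 0], "yaw": 0}, {"delta_pos": [0, 4, 0], "yaw": 0}, {"delta_pos": [0, 4, 0], "yaw": 0}, {"delta_pos": [0, 4, 0], "yaw": 0}, {"delta_pos": [0, 0, 0], "yaw": 0}]}}

```text
t: 49.52
tcp_pos: [0.6283, 0.2117, 0.1214]
tool_rot: [0.707, 0.706, -0.013, -0.045]
force: [0.1, -0.4, -2.9]
finger_gap: 0.704
```

```bash
python3 p.py
```

```text
[0.6283 0.2117 0.1214] psi 0.0001 tilt [-0.0826  0.045 ] 0.704042665363034 [ 0.1 -0.4 -2.9] t 49.525 [0.13 0.73 1.37 0.06 1.12 0.1 ]
```

Call:
{"fn": "send_rows", "kwargs": {"commands": [{"delta_pos": [0, 0, 0], "yaw": 0.15}, {"delta_pos": [0, 0, 0], "yaw": 0.15}, {"delta_pos": [0, 0, 0], "yaw": 0.15}, {"delta_pos": [0, 0, 0], "yaw": 0}]}}

```text
t: 50.02
tcp_pos: [0.6276, 0.2088, 0.1211]
tool_rot: [0.527, 0.849, -0.025, -0.041]
force: [0.2, -0.0, -2.6]
finger_gap: 0.702
```

```bash
python3 p.py
```

```text
[0.6276 0.2088 0.1211] psi 0.4615 tilt [-0.0956  0.0016] 0.7017225985619281 [ 0.2 -0.  -2.6] t 50.025 [ 0.15  0.74  1.35  0.02  1.15 -0.32]
```

Call:
{"fn": "send_rows", "kwargs": {"commands": [{"delta_pos": [0, 0, 0], "yaw": -0.04}, {"delta_pos": [0, 0, 0], "yaw": -0.04}, {"delta_pos": [0, 0, 0], "yaw": -0.04}, {"delta_pos": [0, 0, 0], "yaw": -0.04}, {"delta_pos": [0, 0, 0], "yaw": -0.04}, {"delta_pos": [0, 0, 0], "yaw": -0.04}, {"delta_pos": [0, 0, 0], "yaw": -0.04}, {"delta_pos": [0, 0, 0], "yaw": -0.04}, {"delta_pos": [0, 0, 0], "yaw": -0.04}, {"delta_pos": [0, 0, 0], "yaw": -0.04}]}}

```text
t: 51.28
tcp_pos: [0.6274, 0.1999, 0.1209]
tool_rot: [0.703, 0.709, -0.017, -0.046]
force: [-0.1, 0.2, -2.3]
finger_gap: 0.702
```

```bash
python3 p.py
```

```text
[0.6274 0.1999 0.1209] psi 0.0102 tilt [-0.0892  0.0408] 0.7023281474977912 [-0.1  0.2 -2.3] t 51.275 [0.12 0.73 1.37 0.06 1.12 0.08]
```

Call:
{"fn": "send_rows", "kwargs": {"commands": [{"delta_pos": [0, -3.5, 0], "yaw": -0.04}, {"delta_pos": [0, -3.5, 0], "yaw": -0.04}, {"delta_pos": [0, -3.5, 0], "yaw": -0.04}, {"delta_pos": [0, -3.5, 0], "yaw": -0.04}, {"delta_pos": [0, -3.5, 0], "yaw": -0.04}, {"delta_pos": [0, 0, 0], "yaw": 0}]}}

```text
t: 52.02
tcp_pos: [0.6268, 0.0154, 0.1214]
tool_rot: [0.779, 0.625, -0.012, -0.047]
force: [0.7, 0.8, -2.3]
finger_gap: 0.705
```

```bash
python3 p.py
```

```text
[0.6268 0.0154 0.1214] psi -0.2168 tilt [-0.0768  0.058 ] 0.7053667474286176 [ 0.7  0.8 -2.3] t 52.025 [-0.17  0.69  1.46  0.05  1.08  0.02]
```

Call:
{"fn": "send_rows", "kwargs": {"commands": [{"delta_pos": [0, 3.5, 0], "yaw": 0.04}, {"delta_pos": [0, 3.5, 0], "yaw": 0.04}, {"delta_pos": [0, 3.5, 0], "yaw": 0.04}, {"delta_pos": [0, 3.5, 0], "yaw": 0.04}, {"delta_pos": [0, 3.5, 0], "yaw": 0.04}, {"delta_pos": [0, 0, 0], "yaw": 0}]}}

```text
t: 52.78
tcp_pos: [0.6253, 0.1953, 0.1217]
tool_rot: [0.716, 0.696, -0.016, -0.046]
force: [-0.3, -0.4, -3.1]
finger_gap: 0.707
```

```bash
python3 p.py
```

```text
[0.6253 0.1953 0.1217] psi -0.0256 tilt [-0.0875  0.0442] 0.7067921321158557 [-0.3 -0.4 -3.1] t 52.775 [0.11 0.72 1.39 0.06 1.12 0.11]
```

Call:
{"fn": "send_rows", "kwargs": {"commands": [{"delta_pos": [0.5, 2, 0], "yaw": 0.022}, {"delta_pos": [0.5, 2, 0], "yaw": 0}, {"delta_pos": [0.5, 1.4, 0], "yaw": 0}, {"delta_pos": [0, 0, 0], "yaw": 0}, {"delta_pos": [0, 0, -1.5], "yaw": 0}, {"delta_pos": [0, 0, 0], "yaw": 0}, {"delta_pos": [0, 0, 0], "yaw": 0}]}}

```text
t: 53.65
tcp_pos: [0.6407, 0.2503, 0.1046]
tool_rot: [0.709, 0.703, -0.018, -0.047]
force: [0.4, 0.2, -2.2]
finger_gap: 0.703
```

```bash
python3 p.py
```

```text
[0.6407 0.2503 0.1046] psi -0.0073 tilt [-0.0908  0.041 ] 0.7030362831062003 [ 0.4  0.2 -2.2] t 53.65 [0.19 0.78 1.3  0.06 1.14 0.17]
```

Call:
{"fn": "send_rows", "kwargs": {"commands": [{"delta_pos": [0, 0, -1.5], "yaw": 0.004}, {"delta_pos": [0, 0, -1.0], "yaw": 0}, {"delta_pos": [0, 0, 0], "yaw": 0}, {"delta_pos": [0, 0, 0], "yaw": 0}]}}

```text
t: 54.15
tcp_pos: [0.6404, 0.2494, 0.0774]
tool_rot: [0.708, 0.704, -0.018, -0.047]
force: [-0.1, -0.3, -1.3]
finger_gap: 0.705
```

```bash
python3 p.py; python3 - <<'E'
from h import *
im=snap('side','d1');w=snap('wrist','w16')
a=cv2.resize(im[200:345,200:340],None,fx=4,fy=4,interpolation=cv2.INTER_CUBIC)[:580,:400+160]
b=cv2.resize(w[0:400,200:440],None,fx=1,fy=1.45)[:580]
cv2.imwrite('pics/m1.png',np.hstack([a,b]));print(np.hstack([a,b]).shape)
E
```

```text
[0.6404 0.2494 0.0774] psi -0.0042 tilt [-0.0921  0.0404] 0.7054046087999962 [-0.1 -0.3 -1.3] t 54.15 [0.18 0.82 1.31 0.06 1.1  0.16]
(580, 800, 3)
```

View pics/m1.png

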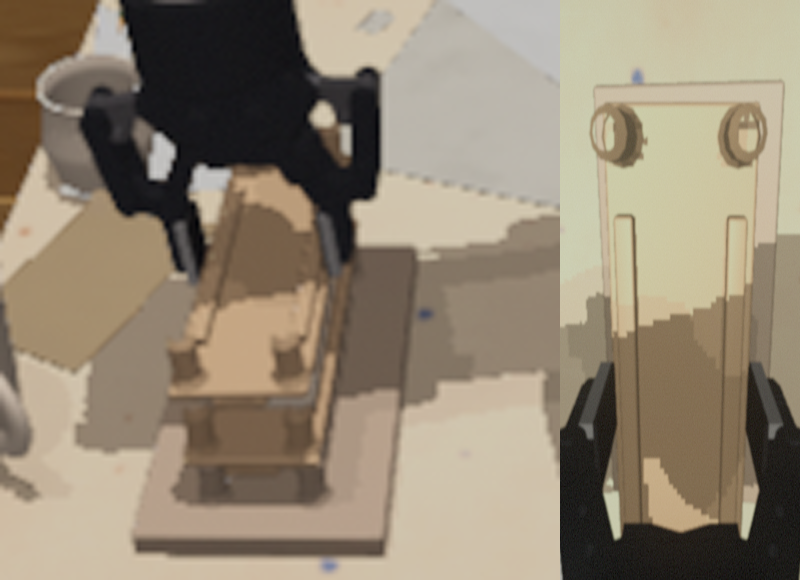

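```bash
python3 - <<'E'
from h import *
def P(x,y,z): return (proj('side','d1',[[x+.031,y+.086,z],[x-.031,y+.086,z]]))
o=np.array([200,200])
for n,x,y,z in(('A top',.6408,.2503,.045),('A bot',.6408,.2503,.035),('B top',.6404,.2494,.089),('B bot',.6404,.2494,.079)): print(n,((P(x,y,z)-o)*4).round(0).tolist())
x,y=.639,.2498
print(((proj('side','d1',[[x+.058,y+.102,.014],[x-.058,y+.102,.014]])-o)*4).round().tolist())
E
```

```text
A top [[176.0, 459.0], [312.0, 460.0]]
A bot [[179.0, 474.0], [314.0, 475.0]]
B top [[165.0, 387.0], [306.0, 388.0]]
B bot [[168.0, 403.0], [307.0, 404.0]]
[[123.0, 532.0], [377.0, 535.0]]
```

```bash
python3 - <<'E'
import h
from h import *
h.CL=40
for z in(.087,.089,.091):
  p,s=fitrect('wrist','w16',[.6404,.2494,0],.062,.172,z,rng=.008,ra=.06);print('B',z,p.round(4),s)
p,s=fitrect('wrist','w16',[.639,.2498,0],.116,.204,.014,rng=.01,ra=.06);print('base',p.round(4),s)
# relative via points: B front top edge corners & slab corners in wrist crop px -> full px
f=lambda c:np.array([(x-560+200,y/1.45) for x,y in c])
print('slab',unproj('wrist','w16',f([(595,88),(783,82)]),.014).round(4).tolist())
print('Bfront',unproj('wrist','w16',f([(605,101),(757,103)]),.089).round(4).tolist())
print('Brails',unproj('wrist','w16',f([(625,215),(738,215)]),.094).round(4).tolist())
print('Bposts',unproj('wrist','w16',f([(606,134),(752,134)]),.115).round(4).tolist())
E
```

```text
B 0.087 [ 0.6409  0.2557 -0.0315] [33. 30.  9. 34.]
B 0.089 [ 0.641   0.2499 -0.026 ] [30. 30.  0. 40.]
B 0.091 [0.6403 0.2549 0.0148] [32. 32.  0. 40.]
base [0.6385 0.2498 0.0007] [33. 33. 11. 40.]
slab [[0.5829, 0.3494, 0.014], [0.6954, 0.3497, 0.014]]
Bfront [[0.6125, 0.336, 0.089], [0.6714, 0.3346, 0.089]]
Brails [[0.6203, 0.3058, 0.094], [0.6651, 0.3061, 0.094]]
Bposts [[0.6205, 0.3263, 0.115], [0.6669, 0.3259, 0.115]]
```

Deck B's front end sits about 2–3 mm towards +x relative to deck A, and its roll is small. I'll nudge it and lower.

Call:
{"fn": "send_rows", "kwargs": {"commands": [{"delta_pos": [-0.15, 0.05, 0], "yaw": 0.014}, {"delta_pos": [0, 0, -0.4], "yaw": 0}, {"delta_pos": [0, 0, -0.3], "yaw": 0}, {"delta_pos": [0, 0, 0], "yaw": 0}]}}

```text
t: 54.75
tcp_pos: [0.6392, 0.2502, 0.0711]
tool_rot: [0.703, 0.71, -0.018, -0.046]
force: [0.4, -0.1, -2.9]
finger_gap: 0.704
```

```bash
python3 p.py
```

```text
[0.6392 0.2502 0.0711] psi 0.0111 tilt [-0.0908  0.0393] 0.7038630370258595 [ 0.4 -0.1 -2.9] t 54.75 [0.19 0.82 1.32 0.06 1.08 0.15]
```

Call:
{"fn": "send_rows", "kwargs": {"commands": [{"delta_pos": [0, 0, -0.2], "yaw": 0}, {"delta_pos": [0, 0, 0], "yaw": 0}]}}

```text
t: 55.0
tcp_pos: [0.6393, 0.2502, 0.0689]
tool_rot: [0.703, 0.709, -0.018, -0.046]
force: [-0.2, -0.3, -3.2]
finger_gap: 0.701
```

```bash
python3 p.py
```

```text
[0.6393 0.2502 0.0689] psi 0.0111 tilt [-0.0908  0.0393] 0.7013547708367289 [-0.2 -0.3 -3.2] t 55.0 [0.19 0.83 1.32 0.06 1.08 0.14]
```

Call:
{"fn": "send_rows", "kwargs": {"commands": [{"delta_pos": [0, 0, -0.2], "yaw": 0}, {"delta_pos": [0, 0, 0], "yaw": 0}]}}

```text
t: 55.25
tcp_pos: [0.6393, 0.2502, 0.0668]
tool_rot: [0.703, 0.709, -0.018, -0.046]
force: [-0.7, -0.2, -2.8]
finger_gap: 0.705
```

Call:
{"fn": "send_rows", "kwargs": {"commands": [{"delta_pos": [0, 0, -0.1], "yaw": 0}, {"delta_pos": [0, 0, 0], "yaw": 0}]}}

```text
t: 55.5
tcp_pos: [0.6395, 0.2502, 0.0658]
tool_rot: [0.703, 0.709, -0.018, -0.046]
force: [-0.1, -0.1, -2.5]
finger_gap: 0.708
```

Call:
{"fn": "send_rows", "kwargs": {"commands": [{"delta_pos": [0, 0, -0.1], "yaw": 0}, {"delta_pos": [0, 0, 0], "yaw": 0}]}}

```text
t: 55.75
tcp_pos: [0.6398, 0.2503, 0.0657]
tool_rot: [0.703, 0.71, -0.018, -0.046]
force: [0.0, -0.2, -3.3]
finger_gap: 0.708
```

Call:
{"fn": "send_rows", "kwargs": {"commands": [{"delta_pos": [-0.05, 0, -0.15], "yaw": 0}, {"delta_pos": [0, 0, 0], "yaw": 0}]}}

```text
t: 56.0
tcp_pos: [0.6401, 0.2503, 0.0655]
tool_rot: [0.703, 0.71, -0.017, -0.045]
force: [0.8, 0.0, -2.0]
finger_gap: 0.706
```

Call:
{"fn": "send_rows", "kwargs": {"commands": [{"delta_pos": [0, 0, -0.15], "yaw": 0}, {"delta_pos": [0, 0, 0], "yaw": 0}]}}

```text
t: 56.25
tcp_pos: [0.6406, 0.2504, 0.0654]
tool_rot: [0.703, 0.71, -0.016, -0.045]
force: [-1.6, -1.0, 1.0]
finger_gap: 0.703
```

Call:
{"fn": "send_rows", "kwargs": {"commands": [{"delta_pos": [0, 0, 0], "yaw": 0}, {"delta_pos": [0, 0, 0], "yaw": 0}, {"delta_pos": [0, 0, 0], "yaw": 0}], "grip": -0.95}}

```text
t: 56.62
tcp_pos: [0.6408, 0.2505, 0.0646]
tool_rot: [0.703, 0.71, -0.016, -0.045]
force: [-1.0, -0.6, 0.8]
finger_gap: 0.977
```

Call:
{"fn": "send_rows", "kwargs": {"commands": [{"delta_pos": [0, 0, 2.0], "yaw": 0}, {"delta_pos": [0, 0, 4.0], "yaw": 0}, {"delta_pos": [0, 0, 4.0], "yaw": 0}, {"delta_pos": [0, 1.0, 4.0], "yaw": 0}, {"delta_pos": [0, 0, 0], "yaw": 0}, {"delta_pos": [0, 0, 0], "yaw": 0}]}}

```text
t: 57.38
tcp_pos: [0.641, 0.2606, 0.2144]
tool_rot: [0.703, 0.71, -0.014, -0.043]
force: [-0.4, -0.3, -0.1]
finger_gap: 0.976
```

```bash
python3 p.py; python3 - <<'E'
import h
from h import *
im=snap('side','d2');w=snap('wrist','w17')
h.CL=40
for z in(.074,.076,.078):
  p,s=fitrect('wrist','w17',[.6404,.2502,0],.062,.172,z,rng=.008,ra=.06);print('B',z,p.round(4),s)
a=cv2.resize(im[225:345,225:315],None,fx=4.8,fy=4.8,interpolation=cv2.INTER_CUBIC)
b=cv2.resize(w[0:300,225:410],None,fx=1.92,fy=1.92,interpolation=cv2.INTER_CUBIC)
cv2.imwrite('pics/m2.png',np.hstack([a,b]));print(np.hstack([a,b]).shape)
E
```

```text
[0.641  0.2606 0.2144] psi 0.0109 tilt [-0.0813  0.0413] 0.975641939718606 [-0.4 -0.3 -0.1] t 57.375 [0.2  0.66 1.21 0.06 1.34 0.18]
B 0.074 [0.643  0.2514 0.01  ] [26. 33. 38. 40.]
B 0.076 [0.6429 0.2513 0.0037] [25. 34. 38. 40.]
B 0.078 [0.6417 0.2514 0.0193] [25. 33. 38. 40.]
(576, 787, 3)
```

View pics/m2.png

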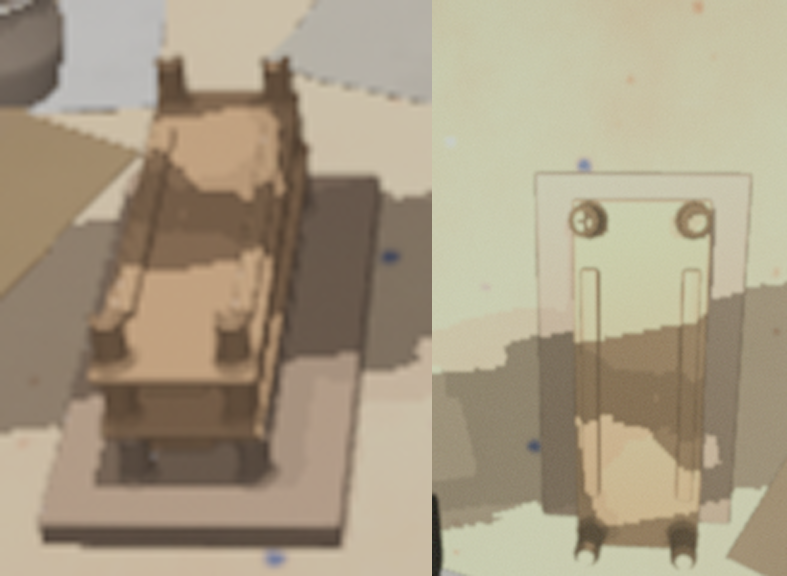

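Deck B is level and parallel to deck A in both views. That was picture 16, the last one, so the rest is numeric. I'll compute deck B's pose from its rail ends and posts.

```bash
python3 - <<'E'
from h import *
f=lambda c:(np.array(c,float)+.5-[432,0])/1.92-.5+[225,0]
c=[(589,268),(691,268),(588,220),(694,220)]
u=np.r_[unproj('wrist','w17',f(c[:2]),.081),unproj('wrist','w17',f(c[2:]),.102)];print(u.round(4).tolist(),u[:2].mean(0),u[2:].mean(0))
c=[(588,495),(685,495)];print(unproj('wrist','w17',f(c),.081).round(4).tolist())
c=[(536,174),(751,174)];print('slab',unproj('wrist','w17',f(c),.014).round(4).tolist())
E
```

```text
[[0.6189, 0.3066, 0.081], [0.664, 0.3074, 0.081], [0.621, 0.3278, 0.102], [0.6636, 0.3282, 0.102]] [0.64144622 0.30701489 0.081     ] [0.64229135 0.32799262 0.102     ]
[[0.6182, 0.1959, 0.081], [0.6657, 0.1982, 0.081]]
slab [[0.5823, 0.3496, 0.014], [0.6958, 0.3502, 0.014]]
```

Call:
{"fn": "send_rows", "kwargs": {"commands": [{"delta_pos": [-0.8, -4.5, 0], "yaw": 0}, {"delta_pos": [-0.8, -4.5, 0], "yaw": 0}, {"delta_pos": [-0.8, -4.5, 0], "yaw": 0}, {"delta_pos": [-0.8, -4.5, 0], "yaw": 0}, {"delta_pos": [-0.8, -4.5, 0], "yaw": 0}, {"delta_pos": [-0.8, -4.5, 0], "yaw": 0}, {"delta_pos": [-0.8, -4.5, 0], "yaw": 0}, {"delta_pos": [-0.8, -4.5, 0], "yaw": 0}, {"delta_pos": [-0.8, -4.5, 0], "yaw": 0}, {"delta_pos": [-0.8, -4.5, 0], "yaw": 0}]}}

```text
t: 58.72
tcp_pos: [0.5497, -0.1996, 0.199]
tool_rot: [0.701, 0.71, -0.021, -0.055]
force: [0.1, -0.2, -0.2]
finger_gap: 0.976
```

```bash
python3 p.py
```

```text
[ 0.5497 -0.1996  0.199 ] psi 0.0156 tilt [-0.1075  0.0468] 0.9755778268888963 [ 0.1 -0.2 -0.2] t 58.725 [-0.53  0.56  1.48 -0.02  1.22 -0.54]
```

Call:
{"fn": "send_rows", "kwargs": {"commands": [{"delta_pos": [-0.8, -4.0, 0], "yaw": 0}, {"delta_pos": [-0.8, -4.0, 0], "yaw": 0}, {"delta_pos": [-0.4, -2, 0], "yaw": 0}, {"delta_pos": [0, 0, 0], "yaw": 0.13}, {"delta_pos": [0, 0, 0], "yaw": 0.13}, {"delta_pos": [0, 0, 0], "yaw": 0}, {"delta_pos": [0, 0, 0], "yaw": 0}], "grip": -0.5, "force": 40}}

```text
t: 59.6
tcp_pos: [0.5242, -0.3033, 0.191]
tool_rot: [0.604, 0.795, -0.028, -0.06]
force: [0.8, 0.5, 0.2]
finger_gap: 0.751
```

```bash
python3 p.py; python3 - <<'E'
import h
from h import *
snap('wrist','w18')
for cl in(15,40):
  h.CL=cl
  p,s=fitrect('wrist','w18',[.533,-.382,.27],.054,.115,.006,rng=.018,ra=.18);print(p.round(4),s)
  p,s=fitrect('wrist','w18',[.533,-.382,.27],.036,.115,.006,rng=.018,ra=.18);print('as strip',p.round(4),s)
E
```

```text
[ 0.5242 -0.3033  0.191 ] psi 0.2752 tilt [-0.129   0.0268] 0.7512789935742117 [0.8 0.5 0.2] t 59.6 [-0.68  0.6   1.43 -0.06  1.23 -0.93]
[ 0.534  -0.383   0.3045] [15. 15. 15. 15.]
as strip [ 0.5263 -0.3853  0.3255] [15.  3. 15. 15.]
[ 0.5353 -0.3841  0.3135] [35. 36. 37. 38.]
as strip [ 0.5274 -0.3864  0.321 ] [37.  4. 38. 36.]
```

Call:
{"fn": "send_rows", "kwargs": {"commands": [{"delta_pos": [0.2, -1.6, -3], "yaw": 0}, {"delta_pos": [0.2, -1.6, -3], "yaw": 0}, {"delta_pos": [0.2, -1.6, -3], "yaw": 0}, {"delta_pos": [0.2, -1.6, -3], "yaw": 0}, {"delta_pos": [0.2, -1.6, -2.5], "yaw": 0}, {"delta_pos": [0, 0, 0], "yaw": 0}]}}

```text
t: 60.4
tcp_pos: [0.5359, -0.3839, 0.0428]
tool_rot: [0.605, 0.793, -0.028, -0.058]
force: [-0.1, -0.3, 1.0]
finger_gap: 0.747
```

```bash
python3 p.py
```

```text
[ 0.5359 -0.3839  0.0428] psi 0.2707 tilt [-0.126   0.0263] 0.7465892663021229 [-0.1 -0.3  1. ] t 60.4 [-0.76  0.85  1.37 -0.08  1.04 -0.98]
```

Call:
{"fn": "send_rows", "kwargs": {"commands": [{"delta_pos": [0, 3, 0], "yaw": 0}, {"delta_pos": [0, 3, 0], "yaw": 0}, {"delta_pos": [0, -3, 0], "yaw": 0}, {"delta_pos": [0, -3, 0], "yaw": 0}, {"delta_pos": [0, 3, 0], "yaw": 0}, {"delta_pos": [0, 3, 0], "yaw": 0}, {"delta_pos": [0, -3, 0], "yaw": 0}, {"delta_pos": [0, -3, 0], "yaw": 0}, {"delta_pos": [0, 0, 0], "yaw": 0}]}}

```text
t: 61.52
tcp_pos: [0.541, -0.3773, 0.0559]
tool_rot: [0.606, 0.793, -0.027, -0.053]
force: [-0.0, -0.3, -0.0]
finger_gap: 0.746
```

```bash
python3 p.py
```

```text
[ 0.541  -0.3773  0.0559] psi 0.2693 tilt [-0.1166  0.0216] 0.7462749055682165 [-0.  -0.3 -0. ] t 61.525 [-0.75  0.83  1.37 -0.07  1.05 -0.98]
```

Call:
{"fn": "send_rows", "kwargs": {"commands": [{"delta_pos": [-5, 0, 0], "yaw": 0}, {"delta_pos": [-5, 0, 0], "yaw": 0}, {"delta_pos": [5, 0, 0], "yaw": 0}, {"delta_pos": [5, 0, 0], "yaw": 0}, {"delta_pos": [-5, 0, 0], "yaw": 0}, {"delta_pos": [-5, 0, 0], "yaw": 0}, {"delta_pos": [5, 0, 0], "yaw": 0}, {"delta_pos": [5, 0, 0], "yaw": 0}, {"delta_pos": [0, 0, 0], "yaw": 0}]}}

```text
t: 62.65
tcp_pos: [0.5321, -0.355, 0.0598]
tool_rot: [0.606, 0.793, -0.023, -0.065]
force: [-0.4, -0.8, 0.1]
finger_gap: 0.748
```

```bash
python3 p.py
```

```text
[ 0.5321 -0.355   0.0598] psi 0.27 tilt [-0.1303  0.0417] 0.7482720285295867 [-0.4 -0.8  0.1] t 62.65 [-0.74  0.81  1.41 -0.07  1.05 -0.97]
```

Call:
{"fn": "send_rows", "kwargs": {"commands": [{"delta_pos": [0, 5, -0.2], "yaw": 0}, {"delta_pos": [0, -5, -0.2], "yaw": 0}, {"delta_pos": [0, 5, -0.2], "yaw": 0}, {"delta_pos": [0, -5, -0.2], "yaw": 0}, {"delta_pos": [0, 5, -0.2], "yaw": 0}, {"delta_pos": [0, -5, -0.2], "yaw": 0}, {"delta_pos": [0, 5, -0.2], "yaw": 0}, {"delta_pos": [0, -5, -0.2], "yaw": 0}, {"delta_pos": [0, 0, 0], "yaw": 0}]}}

```text
t: 63.78
tcp_pos: [0.5178, -0.3325, 0.0434]
tool_rot: [0.602, 0.794, -0.02, -0.083]
force: [0.1, 0.3, 0.7]
finger_gap: 0.752
```

```bash
python3 p.py
```

```text
[ 0.5178 -0.3325  0.0434] psi 0.2801 tilt [-0.1556  0.0688] 0.7515817053993197 [0.1 0.3 0.7] t 63.775 [-0.73  0.82  1.45 -0.06  1.03 -0.96]
```

Short alternating y strokes reliably tilt the tool towards the base. If I half-turn the tool, those same strokes will take the existing tilt out.

Call:
{"fn": "send_rows", "kwargs": {"commands": [{"delta_pos": [0, 0, 0.6], "yaw": -0.17}, {"delta_pos": [0, 0, 0.6], "yaw": -0.17}, {"delta_pos": [0, 0, 0.6], "yaw": -0.17}, {"delta_pos": [0, 0, 0.6], "yaw": -0.17}, {"delta_pos": [0, 0, 0.6], "yaw": -0.17}, {"delta_pos": [0, 0, 0], "yaw": -0.17}, {"delta_pos": [0, 0, 0], "yaw": -0.17}, {"delta_pos": [0, 0, 0], "yaw": -0.17}, {"delta_pos": [0, 0, 0], "yaw": -0.17}, {"delta_pos": [0, 0, 0], "yaw": -0.17}]}}

```text
t: 65.03
tcp_pos: [0.5087, -0.3189, 0.0799]
tool_rot: [0.995, 0.042, 0.054, -0.075]
force: [-0.6, -0.0, -0.3]
finger_gap: 0.748
```

Call:
{"fn": "send_rows", "kwargs": {"commands": [{"delta_pos": [0, 0, 0], "yaw": -0.17}, {"delta_pos": [0, 0, 0], "yaw": -0.17}, {"delta_pos": [0, 0, 0], "yaw": -0.17}, {"delta_pos": [0, 0, 0], "yaw": -0.17}, {"delta_pos": [0, 0, 0], "yaw": -0.17}, {"delta_pos": [0, 0, 0], "yaw": -0.17}, {"delta_pos": [0, 0, 0], "yaw": -0.17}, {"delta_pos": [0, 0, 0], "yaw": -0.17}, {"delta_pos": [0, 0, 0], "yaw": 0}]}}

```text
t: 66.15
tcp_pos: [0.4997, -0.3063, 0.0849]
tool_rot: [0.785, -0.613, 0.086, -0.027]
force: [0.6, 0.2, 0.3]
finger_gap: 0.751
```

```bash
python3 p.py
```

```text
[ 0.4997 -0.3063  0.0849] psi -2.8883 tilt [ 0.1688 -0.0627] 0.7505261435196472 [0.6 0.2 0.3] t 66.15 [-0.78  0.64  1.79  0.14  0.56  2.  ]
```

Call:
{"fn": "send_rows", "kwargs": {"commands": [{"delta_pos": [0, 5, 0], "yaw": 0}, {"delta_pos": [0, -5, 0], "yaw": 0}, {"delta_pos": [0, 5, 0], "yaw": 0}, {"delta_pos": [0, -5, 0], "yaw": 0}, {"delta_pos": [0, 5, 0], "yaw": 0}, {"delta_pos": [0, -5, 0], "yaw": 0}, {"delta_pos": [0, 5, 0], "yaw": 0}, {"delta_pos": [0, -5, 0], "yaw": 0}, {"delta_pos": [0, 0, 0], "yaw": 0}]}}

```text
t: 67.28
tcp_pos: [0.4944, -0.2937, 0.0838]
tool_rot: [0.795, -0.6, 0.076, -0.033]
force: [0.6, 0.0, 0.9]
finger_gap: 0.747
```

```bash
python3 p.py
```

```text
[ 0.4944 -0.2937  0.0838] psi -2.8576 tilt [ 0.1606 -0.0399] 0.7470521592783886 [0.6 0.  0.9] t 67.275 [-0.77  0.63  1.8   0.16  0.57  1.96]
```

Call:
{"fn": "send_rows", "kwargs": {"commands": [{"delta_pos": [5, -3, -0.2], "yaw": 0}, {"delta_pos": [-4.2, 2.6, -0.2], "yaw": 0}, {"delta_pos": [5, -3, -0.2], "yaw": 0}, {"delta_pos": [-4.2, 2.6, -0.2], "yaw": 0}, {"delta_pos": [5, -3, -0.2], "yaw": 0}, {"delta_pos": [-4.2, 2.6, -0.2], "yaw": 0}, {"delta_pos": [5, -3, -0.2], "yaw": 0}, {"delta_pos": [-4.2, 2.6, -0.2], "yaw": 0}, {"delta_pos": [0, 0, 0], "yaw": 0}]}}

```text
t: 68.4
tcp_pos: [0.5058, -0.2877, 0.0525]
tool_rot: [0.802, -0.596, 0.011, -0.04]
force: [-0.4, 0.6, 0.2]
finger_gap: 0.754
```

```bash
python3 p.py
```

```text
[ 0.5058 -0.2877  0.0525] psi -2.8494 tilt [0.0652 0.0522] 0.7538959510828471 [-0.4  0.6  0.2] t 68.4 [-0.75  0.72  1.7   0.13  0.72  2.  ]
```

The alternating radial strokes removed most of it. I'll turn the rest towards radial and repeat gently.

Call:
{"fn": "send_rows", "kwargs": {"commands": [{"delta_pos": [0, 0, 0.2], "yaw": -0.17}, {"delta_pos": [0, 0, 0.2], "yaw": -0.17}, {"delta_pos": [0, 0, 0.2], "yaw": -0.17}, {"delta_pos": [0, 0, 0.2], "yaw": -0.15}, {"delta_pos": [0, 0, 0], "yaw": 0}]}}

```text
t: 69.03
tcp_pos: [0.5063, -0.2889, 0.0628]
tool_rot: [-0.561, 0.827, -0.025, 0.036]
force: [0.5, -0.8, -0.4]
finger_gap: 0.748
```

```bash
python3 p.py
```

```text
[ 0.5063 -0.2889  0.0628] psi 2.7615 tilt [ 0.087  -0.0016] 0.7483764629181164 [ 0.5 -0.8 -0.4] t 69.025 [-0.74  0.69  1.73  0.09  0.66  2.71]
```

Call:
{"fn": "send_rows", "kwargs": {"commands": [{"delta_pos": [5, -3, 0], "yaw": 0}, {"delta_pos": [-4.2, 2.6, 0], "yaw": 0}, {"delta_pos": [5, -3, 0], "yaw": 0}, {"delta_pos": [-4.2, 2.6, 0], "yaw": 0}, {"delta_pos": [0, 0, 0], "yaw": 0}]}}

```text
t: 69.65
tcp_pos: [0.5137, -0.2893, 0.0555]
tool_rot: [-0.569, 0.822, -0.001, 0.03]
force: [-0.6, -0.7, 0.4]
finger_gap: 0.749
```

```bash
python3 p.py
```

```text
[ 0.5137 -0.2893  0.0555] psi 2.7801 tilt [0.0509 0.0319] 0.7485796355125766 [-0.6 -0.7  0.4] t 69.65 [-0.73  0.72  1.67  0.09  0.73  2.71]
```

Call:
{"fn": "send_rows", "kwargs": {"commands": [{"delta_pos": [0, 0, 0], "yaw": 0.173}, {"delta_pos": [0, 0, 0], "yaw": 0.173}, {"delta_pos": [0, 0, 0], "yaw": 0.173}, {"delta_pos": [0, 0, 0], "yaw": 0.173}, {"delta_pos": [0, 0, 0], "yaw": 0.173}, {"delta_pos": [0, 0, 0], "yaw": 0.173}, {"delta_pos": [0, 0, 0], "yaw": 0.173}, {"delta_pos": [0, 0, 0], "yaw": 0.173}, {"delta_pos": [0, 0, 0], "yaw": 0.173}, {"delta_pos": [0, 0, 0], "yaw": 0.173}]}}

```text
t: 70.9
tcp_pos: [0.5214, -0.2974, 0.0586]
tool_rot: [0.998, -0.057, -0.015, -0.023]
force: [-0.2, 0.5, -0.2]
finger_gap: 0.751
```

Call:
{"fn": "send_rows", "kwargs": {"commands": [{"delta_pos": [0, 0, 0], "yaw": 0.173}, {"delta_pos": [0, 0, 0], "yaw": 0.173}, {"delta_pos": [0, 0, 0], "yaw": 0.173}, {"delta_pos": [0, 0, 0], "yaw": 0.173}, {"delta_pos": [0, 0, 0], "yaw": 0.173}, {"delta_pos": [0, 0, 0], "yaw": 0.173}, {"delta_pos": [0, 0, 0], "yaw": 0.173}, {"delta_pos": [0, 0, 0], "yaw": 0.173}, {"delta_pos": [0, 0, 0], "yaw": 0.173}, {"delta_pos": [0, 0, 0], "yaw": 0.173}]}}

```text
t: 72.15
tcp_pos: [0.5301, -0.305, 0.0617]
tool_rot: [0.658, 0.753, -0.021, 0.0]
force: [-0.2, -0.4, -0.2]
finger_gap: 0.748
```

Call:
{"fn": "send_rows", "kwargs": {"commands": [{"delta_pos": [0, 0, 0], "yaw": 0.1}, {"delta_pos": [0, 0, 0], "yaw": 0}]}}

```text
t: 72.4
tcp_pos: [0.5315, -0.3062, 0.0623]
tool_rot: [0.616, 0.788, -0.02, 0.003]
force: [0.6, -0.1, -0.1]
finger_gap: 0.748
```

```bash
python3 p.py
```

```text
[ 0.5315 -0.3062  0.0623] psi 0.243 tilt [-0.0206 -0.0349] 0.7480219518567472 [ 0.6 -0.1 -0.1] t 72.4 [-0.68  0.74  1.59 -0.06  0.81 -0.89]
```

Call:
{"fn": "send_rows", "kwargs": {"commands": [{"delta_pos": [0.1, -2, 0], "yaw": 0.02}, {"delta_pos": [0.1, -2, 0], "yaw": 0.02}, {"delta_pos": [0.1, -2, 0], "yaw": 0.02}, {"delta_pos": [0, -1.6, 0], "yaw": 0}, {"delta_pos": [0, 0, -1], "yaw": 0}, {"delta_pos": [0, 0, -1], "yaw": 0}, {"delta_pos": [0, 0, 0], "yaw": 0}]}}

```text
t: 73.28
tcp_pos: [0.5355, -0.384, 0.0409]
tool_rot: [0.592, 0.806, -0.019, 0.003]
force: [0.1, 1.0, -0.0]
finger_gap: 0.752
```

```bash
python3 p.py;  python3 - <<'E'
import h
from h import *
snap('wrist','w19')
for cl in(15,40):
  h.CL=cl
  p,s=fitrect('wrist','w19',[.5345,-.3837,.31],.054,.115,.006,rng=.008,ra=.06);print(p.round(4),s)
E
```

```text
[ 0.5355 -0.384   0.0409] psi 0.3043 tilt [-0.0173 -0.0348] 0.7520750372363848 [ 0.1  1.  -0. ] t 73.275 [-0.77  0.81  1.47 -0.05  0.85 -1.05]
[ 0.5338 -0.3834  0.3205] [15. 15. 15. 15.]
[ 0.5349 -0.3841  0.3225] [40. 40. 40. 40.]
```

Call:
{"fn": "send_rows", "kwargs": {"commands": [{"delta_pos": [-0.05, 0, 0], "yaw": 0.017}, {"delta_pos": [0, 0, -2.0], "yaw": 0}, {"delta_pos": [0, 0, -1.3], "yaw": 0}, {"delta_pos": [0, 0, 0], "yaw": 0}, {"delta_pos": [0, 0, 0], "yaw": 0}]}}

```text
t: 73.95
tcp_pos: [0.5352, -0.3827, 0.0055]
tool_rot: [0.584, 0.812, -0.019, 0.003]
force: [0.6, -0.1, -0.6]
finger_gap: 0.754
```

```bash
python3 p.py
```

```text
[ 0.5352 -0.3827  0.0055] psi 0.3239 tilt [-0.0171 -0.0345] 0.7544254446340772 [ 0.6 -0.1 -0.6] t 73.95 [-0.77  0.86  1.48 -0.05  0.79 -1.06]
```

Call:
{"fn": "send_rows", "kwargs": {"commands": [{"delta_pos": [0, -0.1, -0.4], "yaw": 0}, {"delta_pos": [0, 0, -0.2], "yaw": 0}, {"delta_pos": [0, 0, 0], "yaw": 0}]}}

```text
t: 74.32
tcp_pos: [0.5357, -0.3843, -0.0002]
tool_rot: [0.584, 0.812, -0.019, 0.004]
force: [1.0, 0.1, 0.2]
finger_gap: 0.751
```

Call:
{"fn": "send_rows", "kwargs": {"commands": [{"delta_pos": [0, 0, 0], "yaw": 0}, {"delta_pos": [0, 0, 0], "yaw": 0}, {"delta_pos": [0, 0, 0], "yaw": 0}], "grip": 1, "force": 40}}

```text
t: 74.7
tcp_pos: [0.536, -0.3844, 0.0007]
tool_rot: [0.584, 0.812, -0.019, 0.004]
force: [0.8, 0.5, -0.7]
finger_gap: 0.604
```

```bash
python3 p.py
```

```text
[ 0.536  -0.3844  0.0007] psi 0.3236 tilt [-0.0151 -0.0362] 0.6040264718209454 [ 0.8  0.5 -0.7] t 74.7 [-0.77  0.87  1.48 -0.05  0.78 -1.06]
```

Call:
{"fn": "send_rows", "kwargs": {"commands": [{"delta_pos": [0, 0, 1.5], "yaw": 0}, {"delta_pos": [0, 0, 2.5], "yaw": 0}, {"delta_pos": [0, 0, 2.5], "yaw": 0}, {"delta_pos": [0, 0, 2.5], "yaw": 0}, {"delta_pos": [0, 0, 2.5], "yaw": 0}, {"delta_pos": [0, 0, 2.5], "yaw": 0}, {"delta_pos": [0.2, 1.5, 0], "yaw": 0}, {"delta_pos": [0.4, 2.7, 0], "yaw": 0}, {"delta_pos": [0.4, 2.7, 0], "yaw": 0}, {"delta_pos": [0.4, 2.7, 0], "yaw": 0}]}}

```text
t: 75.95
tcp_pos: [0.5481, -0.2836, 0.1482]
tool_rot: [0.585, 0.811, -0.019, 0.004]
force: [-0.3, 0.5, -0.9]
finger_gap: 0.603
```

Call:
{"fn": "send_rows", "kwargs": {"commands": [{"delta_pos": [0.4, 2.7, 0], "yaw": 0}, {"delta_pos": [0.4, 2.7, 0], "yaw": 0}, {"delta_pos": [0.4, 2.7, 0], "yaw": 0}, {"delta_pos": [0.4, 2.7, 0], "yaw": 0}, {"delta_pos": [0.4, 2.7, 0], "yaw": 0}, {"delta_pos": [0.4, 2.7, 0], "yaw": 0}, {"delta_pos": [0.4, 2.7, 0], "yaw": 0}, {"delta_pos": [0.4, 2.7, 0], "yaw": 0}, {"delta_pos": [0.4, 2.7, 0], "yaw": 0}, {"delta_pos": [0.4, 2.7, 0], "yaw": 0}]}}

```text
t: 77.2
tcp_pos: [0.5763, 0.0103, 0.1383]
tool_rot: [0.583, 0.812, -0.02, -0.009]
force: [0.1, -0.2, -0.6]
finger_gap: 0.607
```

```bash
python3 p.py
```

```text
[0.5763 0.0103 0.1383] psi 0.3251 tilt [-0.0385 -0.0223] 0.6071643743327308 [ 0.1 -0.2 -0.6] t 77.2 [-0.16  0.6   1.61 -0.03  0.97 -0.47]
```

Call:
{"fn": "send_rows", "kwargs": {"commands": [{"delta_pos": [0.5, 2.0, 0.1], "yaw": 0}, {"delta_pos": [0.5, 2.0, 0.1], "yaw": 0}, {"delta_pos": [0.5, 2.0, 0.1], "yaw": 0}, {"delta_pos": [0.5, 2.0, 0.1], "yaw": 0}, {"delta_pos": [0.5, 2.0, 0.1], "yaw": 0}, {"delta_pos": [0.5, 2.0, 0], "yaw": 0}, {"delta_pos": [0.5, 2.0, 0], "yaw": 0}, {"delta_pos": [0.5, 2.0, 0], "yaw": 0}, {"delta_pos": [0.5, 2.0, 0], "yaw": 0}, {"delta_pos": [0.5, 2.0, 0], "yaw": 0}]}}

```text
t: 78.45
tcp_pos: [0.6228, 0.2262, 0.1397]
tool_rot: [0.582, 0.813, -0.022, -0.014]
force: [0.4, 0.1, -0.5]
finger_gap: 0.605
```

Call:
{"fn": "send_rows", "kwargs": {"commands": [{"delta_pos": [0, 0, 0], "yaw": -0.08}, {"delta_pos": [0, 0, 0], "yaw": -0.08}, {"delta_pos": [0, 0, 0], "yaw": -0.08}, {"delta_pos": [0, 0, 0], "yaw": -0.08}, {"delta_pos": [0, 0, 0], "yaw": 0}, {"delta_pos": [0, 0, 0], "yaw": 0}]}}

```text
t: 79.2
tcp_pos: [0.6241, 0.2326, 0.1391]
tool_rot: [0.706, 0.708, -0.02, -0.017]
force: [-0.0, -0.3, -1.4]
finger_gap: 0.607
```

```bash
python3 p.py
```

```text
[0.6241 0.2326 0.1391] psi 0.0029 tilt [-0.0517 -0.004 ] 0.6070573592815466 [-0.  -0.3 -1.4] t 79.2 [0.19 0.71 1.36 0.01 1.13 0.18]
```

Call:
{"fn": "send_rows", "kwargs": {"commands": [{"delta_pos": [0.9, 0.95, 0], "yaw": 0}, {"delta_pos": [0.85, 0.9, 0], "yaw": 0}, {"delta_pos": [0, 0, 0], "yaw": 0}, {"delta_pos": [0, 0, -1.5], "yaw": 0}, {"delta_pos": [0, 0, -1.0], "yaw": 0}, {"delta_pos": [0, 0, 0], "yaw": 0}, {"delta_pos": [0, 0, 0], "yaw": 0}]}}

```text
t: 80.08
tcp_pos: [0.6422, 0.2526, 0.1111]
tool_rot: [0.705, 0.708, -0.021, -0.017]
force: [-0.4, -0.1, -0.3]
finger_gap: 0.606
```

```bash
python3 p.py
```

```text
[0.6422 0.2526 0.1111] psi 0.0044 tilt [-0.0538 -0.0046] 0.6059312469333666 [-0.4 -0.1 -0.3] t 80.075 [0.21 0.77 1.31 0.01 1.12 0.2 ]
```

Call:
{"fn": "send_rows", "kwargs": {"commands": [{"delta_pos": [0, -0.1, -1.2], "yaw": 0}, {"delta_pos": [0, 0, -0.8], "yaw": 0}, {"delta_pos": [0, 0, 0], "yaw": 0}, {"delta_pos": [0, 0, 0], "yaw": 0}]}}

```text
t: 80.58
tcp_pos: [0.6423, 0.2513, 0.0899]
tool_rot: [0.705, 0.708, -0.02, -0.017]
force: [0.2, -0.6, -0.9]
finger_gap: 0.606
```

```bash
python3 p.py
```

```text
[0.6423 0.2513 0.0899] psi 0.0041 tilt [-0.0534 -0.0045] 0.6055278525673521 [ 0.2 -0.6 -0.9] t 80.575 [0.21 0.79 1.32 0.01 1.08 0.2 ]
```

Call:
{"fn": "send_rows", "kwargs": {"commands": [{"delta_pos": [-0.05, 0, -0.4], "yaw": 0}, {"delta_pos": [0, 0, -0.3], "yaw": 0}, {"delta_pos": [0, 0, 0], "yaw": 0}]}}

```text
t: 80.95
tcp_pos: [0.6422, 0.2514, 0.0831]
tool_rot: [0.705, 0.708, -0.02, -0.017]
force: [-0.4, 0.2, -0.8]
finger_gap: 0.605
```

Call:
{"fn": "send_rows", "kwargs": {"commands": [{"delta_pos": [0, 0, -0.1], "yaw": 0}, {"delta_pos": [0, 0, 0], "yaw": 0}]}}

```text
t: 81.2
tcp_pos: [0.6423, 0.2515, 0.0825]
tool_rot: [0.705, 0.708, -0.02, -0.017]
force: [-0.6, -0.6, -0.6]
finger_gap: 0.604
```

```bash
python3 p.py;  python3 - <<'E'
import h
from h import *
snap('wrist','w20')
h.CL=40
p,s=fitrect('wrist','w20',[.642,.2512,0],.054,.115,.0875,rng=.008,ra=.06);print('tile',p.round(4),s)
p,s=fitrect('wrist','w20',[.642,.2512,0],.062,.172,.076,rng=.008,ra=.06);print('deck',p.round(4),s)
E
```

```text
[0.6423 0.2515 0.0825] psi 0.0042 tilt [-0.0518 -0.0043] 0.6035585483456822 [-0.6 -0.6 -0.6] t 81.2 [0.21 0.8  1.32 0.01 1.07 0.2 ]
tile [0.6429 0.2513 0.017 ] [40. 40. 40. 40.]
deck [0.641  0.2598 0.013 ] [27. 36.  4. 40.]
```

Call:
{"fn": "send_rows", "kwargs": {"commands": [{"delta_pos": [-0.05, 0, -0.1], "yaw": 0}, {"delta_pos": [0, 0, 0], "yaw": 0}]}}

```text
t: 81.5
tcp_pos: [0.6423, 0.2516, 0.0822]
tool_rot: [0.705, 0.708, -0.019, -0.016]
force: [-0.3, -0.5, 1.6]
finger_gap: 0.606
```

Call:
{"fn": "send_rows", "kwargs": {"commands": [{"delta_pos": [0, 0, 0], "yaw": 0}, {"delta_pos": [0, 0, 0], "yaw": 0}], "grip": -0.45}}

```text
t: 81.75
tcp_pos: [0.6423, 0.2516, 0.082]
tool_rot: [0.705, 0.708, -0.019, -0.016]
force: [-0.2, 0.7, 0.5]
finger_gap: 0.727
```

Call:
{"fn": "send_rows", "kwargs": {"commands": [{"delta_pos": [0, 0, 2.0], "yaw": 0}, {"delta_pos": [0, 0, 4.0], "yaw": 0}, {"delta_pos": [0, 0, 4.0], "yaw": 0}, {"delta_pos": [0, 1.0, 3.0], "yaw": 0}, {"delta_pos": [0, 0, 0], "yaw": 0}, {"delta_pos": [0, 0, 0], "yaw": 0}]}}

```text
t: 82.5
tcp_pos: [0.6422, 0.2615, 0.2211]
tool_rot: [0.705, 0.708, -0.018, -0.015]
force: [-0.6, 0.3, -0.6]
finger_gap: 0.727
```

```bash
python3 p.py;  python3 - <<'E'
import h
from h import *
snap('wrist','w21');im=snap('side','d3');snap('scene','s3')
for cl in(15,40):
  h.CL=cl
  p,s=fitrect('wrist','w21',[.642,.2512,0],.054,.115,.087,rng=.008,ra=.06);print('tile',p.round(4),s)
  p,s=fitrect('wrist','w21',[.642,.2512,0],.062,.172,.076,rng=.008,ra=.06);print('deck',p.round(4),s)
  p,s=fitrect('wrist','w21',[.639,.2498,0],.116,.204,.014,rng=.008,ra=.06);print('base',p.round(4),s)
# bystanders: difference between first and last side pictures, outside the moved things
d=np.abs(im.astype(int)-cv2.imread('pics/d0.png')).sum(2)
for n,(u,v) in dict(star=(380,322),vase=(223,230),strip_a=(361,230),strip_b=(333,178),blue=(444,300)).items():
  print(n,d[v-14:v+14,u-14:u+14].mean().round(1))
E
```

```text
[0.6422 0.2615 0.2211] psi 0.004 tilt [-0.0468 -0.0032] 0.7271300838314455 [-0.6  0.3 -0.6] t 82.5 [0.22 0.65 1.22 0.01 1.32 0.22]
tile [ 0.6416  0.2513 -0.0117] [15. 15. 15. 15.]
deck [0.6425 0.252  0.    ] [15. 14. 15. 15.]
base [0.639  0.2478 0.0015] [15. 15. 11. 15.]
tile [ 0.6428  0.2525 -0.0068] [39. 38. 40. 40.]
deck [0.6407 0.2512 0.0215] [26. 35. 39. 40.]
base [ 0.6385  0.2496 -0.003 ] [37. 39. 23. 39.]
star 64.2
vase 33.0
strip_a 42.1
strip_b 44.1
blue 86.9
```

```bash
python3 -c "
from station import manip
print(manip.sign_off(), manip.sense()['t'])"
```

```text
the job is handed in; nothing more can be done
the job is handed in; nothing more can be done
```

The crank is loaded and handed in at about 82.7 s of the 128 s: tile on the shelf rails, deck, tile, second deck, last tile. I moved only the three full-width tiles and the two decks. The strips, star, vase and blue look-alike were left alone.

**Last checks**
- **Top tile:** the wrist-camera fit put it at (0.642, 0.252), turned 0.007–0.012 rad. That is within about 1 mm of the top deck under it, and about 3 mm in x from my fit of the base.
- **Decks:** after the second deck was released, the side and wrist pictures showed both decks level, parallel and down. By the fits, each deck lies 1–2 mm off the one below, inside the 4 mm play.
- **Lower two tiles:** fits taken as each was laid showed them centred, to within about 3 mm, and square. I did not look at them again once the decks covered them.

**What failed or disagreed**
- **Deck turn:** the last fits of the top deck's turn disagreed, 0.000 against 0.021 rad. I put that down to cast shadows and did not settle it.
- **Tool tilt:** the tool drifted several degrees off vertical during fast moves. The second deck was seated with the tool about 5° off. I took most of the tilt out before gripping the last tile.
- **Bystanders:** comparing first and last side pictures at the five left-alone items was inconclusive, because the pictures differed at all five. I think that was arm shadow. I had no picture views left, so I did not confirm they are unmoved.

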